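# Clear the bottle's mat and mix the rind culture

## Robot

A 7-joint arm with a two-finger parallel gripper is mounted at the origin on the work surface. World frame = base frame: x ahead of the robot, y to its left, z up, the work surface at z = 0. Lengths are in mm, angles in rad, forces in N, time in s.
With the tool pointing down it reaches from about 425 to 1025 mm from the base axis. Payload 3.6 kg.
Tool frame: the origin (TCP) lies at the very end of the fingers, on their centre line; the grasp point (between the pads) lies 19 mm behind it (tcp_to_grasp is the distance from the TCP to the grasp point, in mm); z points along the fingers, y is the line along which they close (so a half turn about z gives the same grasp; the last joint's range is limited). The gripper opens to 85 mm and grips with 20 to 120 N. Pads are 22 mm wide; open, the fingers measure 114 mm over their backs; the gripper's body (76 mm by 85 mm) begins 54 mm behind the grasp point. The pads swing forward as they close: fully open they stand 13 mm farther back than shut.
Start: joints at [-1.375, 0.591, 0.048, 1.609, -0.033, 0.943, -0.034], TCP at [207.172, 694.773, 231.302] pointing down, gripper open.
Joint ranges: [-2.69, 2.69], [-0.47, 2.24], [-1.27, 1.36], [0.19, 2.51], [-1.53, 4.68], [0.08, 2.07], [-3.09, 3.09]. Speed limits (rad/s): [2.57, 2.57, 3.14, 3.14, 3.14, 3.14, 3.14].

## Interface

Orientations are given as a unit quaternion [x, y, z, w].
In Python, from rig import observe, grab_frame, hand_in, trace, tcp_to_grasp gives the robot as it stands. The module is installed in compiled form; this text tells all that it offers.
- The arm moves only by the tool drive_tool, never from a script. Its argument "rows" is a list of rows, each an object of numbers: "tx", "ty", "tz": the shift along the tool's x, y, z in mm; "rx", "ry", "rz": the turn, a rotation vector about the tool's x, y, z in units of 5 degrees (1.0 is 5 degrees). A call has exactly 5 rows; each row is the pose to reach, as a shift and turn from the pose commanded when the call began, along the tool's axes at that moment; what a row does not reach only later rows make up. A row lasts 1/8 s, in which the tool goes at most 62.5 mm and 10.7 degrees, less where a joint would pass 70% of its speed; a pose out of reach is approached as far as the arm can. A call with a gripper value outside its range is refused whole. "fingers" is the opening, from 0 (shut) to 1 (fully open), set as the call begins (left out, the last holds). The fingers move at their own pace and stop on an object; the grip force is fixed at half the most. Time passes only in rows, so rows that repeat a pose let the fingers close, or fill a call up. It gives the time, the measured TCP pose, the force, the opening and the grip force at its end, in the units of the state.
- observe(): the state, without advancing time (a new reading comes with each control period).
- grab_frame(name): name is "side" or "top"; returns a dict with "color" (420x560x3 uint8, red, green, blue), "range_z" (420x560 float32, mm along the optical axis (not along the pixel's ray), 0 where there is no reading), "camera_matrix" (3x3 intrinsics, pixels), "eye" and "rotation" of the camera in the world. Camera axes: x right, y up, looking along -z (the intrinsics and any distortion apply to the point x, -y, -z); pixel columns grow to the right and rows downward; lengths in mm; the calibration is good to about 2 mm. A picture is of the moment at which its call begins.
- hand_in(): hands the job in; it is judged then, once.
Trained networks look in a picture, given as the dict that the camera call returned (one of the last four; its "shot" number tells which), for a name from the list of things; names that differ only in an ending like _2 or _b are one class to them, and where a whole thing is asked for, a point or a joint stands for the part that bears it (a point fixed in the world has none). Each returns a list of dicts, best first, with "p" (0 to 1); they miss things now and then, are a little off and sometimes report something else, mostly with a low value. They report only what shows in the picture. A call takes as long as a camera call. They do not tell look-alikes from the thing itself.
- trace(query, picture): "region" (420x560 bool, what is visible of it) and "rect" ([left, top, width, height] in pixels, round what is visible of it).
The state is a dict: "clock": time; "q": joint angles; "qvel": joint speeds; "joint_efforts": joint torques, N m; "eef_pos": TCP position; "ee_rot": TCP orientation; "force": force on the tool from outside, world axes, zero at the start; "torque": the same for the moment, N m; "opening": finger opening in mm; "grasp_force": force on a finger pad.
Only numpy, scipy, OpenCV 4.12 (cv2) and the standard library are available. Lean on these libraries where they do the work, as an engineer would, in place of code of your own. Each camera call takes 0.05 s, during which the arm holds its last target. There are 200 camera calls.

## Task

Somebody has left the soft young cheese loaf on the cork mat where the amber bottle belongs: first lay the loaf flat in the middle of the gap between the two cheese wheels on the ripening board, lying square across the board, clear of both wheels and not overhanging. Then pick up the stoppered amber bottle, turn it upside down for a moment to mix it, and stand it upright in the middle of the cork mat. Handle loaf and bottle gently: hold both with a light grip, put them down without a bump, and leave everything else where it stands.

Things in the scene. Friction and masses are not known exactly. Their poses are not given: they have to be found in the camera images.
- loaf: The soft young cheese: a pale cream loaf 110 (its x) x 58 (its y) x 50 mm high with rounded edges, about 0.28 kg; at the start it lies on the cork mat at any yaw. Origin at the centre of its underside. It dents when a finger squeezes it with more than about 40 N.
- board: Wooden ripening board fixed to the table, 150 (its x, across the board) x 370 (its y, along it) x 20 mm thick. Origin at the centre of its underside. Carries the two wheels near its ends.
- gap (a point): The point in the middle of the board's upper face, 20 mm above the table, midway between the wheels; axes as the board's. The loaf goes here with its 110 mm length along the board's x axis (across the board), either end first. About 150 mm free between the wheels.
- wheel_a: Golden cheese wheel, 100 mm diameter, 55 mm high, loose on the board at about +125 mm along its y. Origin at the centre of its underside. Must stay.
- wheel_b: Orange cheese wheel, same size, at about -125 mm along the board's y. Must stay.
- mat: Round cork mat fixed to the table, 120 mm diameter, 6 mm thick; the amber bottle's place. Origin at the centre of its underside.
- bottle: Amber glass bottle, cork stopper, 150 mm tall, about 0.3 kg. Round body 58 mm diameter up to 100 mm, shoulder to a 28 mm neck at 120 mm, stopper 34 mm diameter from 132 to 150 mm. Origin at the centre of its underside, z towards the stopper. Stands in one of three places on the steel tray. Fragile: no finger may press it with more than about 40 N.
- green_bottle: Bystander of the same shape and size in green glass with a black stopper, on the steel tray. Must stay.
- white_bottle: Bystander of the same shape and size in white plastic with a blue band and stopper, on the steel tray. Must stay.
- tray: Flat steel tray fixed to the table, 110 (its x) x 340 (its y) x 6 mm, no rim; the three bottles stand along its y axis about 115 mm apart. Origin at the centre of its underside.
- brush: Rind brush, 190 mm long, lying on the table between robot and ripening board. Must stay. Origin on its underside.
- bowl: Shallow steel bowl, 110 mm across the rim, 50 mm high, standing on the table between the robot and the mat. Origin at the centre of its underside. Must stay.
There are look-alikes about, which are no part of the job. Leave any green look-alike of the wheel_b alone. There is more than one size of the loaf; the one meant has the size given above.

How it is judged:
By the outcome, as a careful person would: the job done as asked, in the order asked, and still so for the second after the job is handed in, with the robot touching nothing.
It also fails if it takes over 72 s, if anything falls off the work surface, if the arm or the gripper's body presses on something with over 40 N, if the wrist force passes 120 N, or if a joint passes its speed limit or range.

## Working session

There is one attempt and no reset: what is moved stays moved. The work goes in short steps, Python scripts to look and compute and a tool call to move; the robot and the scene stay as the last step left them, time stands still between calls to the robot, and variables do not carry over. Pictures are saved under pics/ and viewed, at most 10 in all, crops included, and the job is handed in when it is done.

Besides the shell and the picture viewer there is one more tool, called after "Emit:" by a JSON object that holds its "name" and its "arguments", one argument or row to a line. drive_tool: Moves the arm, as the interface text tells. Its arguments: {"type":"object","properties":{"rows":{"type":"array"},"fingers":{"type":"number"}},"required":["rows"]}

```bash
mkdir -p pics; cat > h.py <<'E'
import numpy as np, cv2
from rig import observe, grab_frame, hand_in, trace, tcp_to_grasp
def cloud(f):
    z=f["range_z"];K=np.array(f["camera_matrix"]);v,u=np.mgrid[:z.shape[0],:z.shape[1]]
    p=np.stack([(u-K[0,2])/K[0,0]*z,-(v-K[1,2])/K[1,1]*z,-z],-1)
    w=p@np.array(f["rotation"]).T+np.array(f["eye"]); w[z<=0]=np.nan
    return w
def save(f,n): cv2.imwrite(f"pics/{n}.png",f["color"][:,:,::-1])
E
python3 - <<'E'
from h import *
np.set_printoptions(precision=1,suppress=True)
print({k:np.round(v,3) for k,v in observe().items()}, tcp_to_grasp)
for n in("top","side"):
    f=grab_frame(n);save(f,n+"0");w=cloud(f)
    print(n,[k for k in f],f["eye"],np.array(f["rotation"]),f["camera_matrix"])
    for q in["loaf","board","wheel_a","mat","bottle","green_bottle","white_bottle","tray","brush","bowl"]:
        for d in trace(q,f)[:5]:
            if d["p"]<.2: continue
            p=w[d["region"]];p=p[~np.isnan(p[:,0])]
            if len(p)==0: print(q,'nodepth');continue
            print(q,round(d["p"],2),d["rect"],np.nanmedian(p,0),np.percentile(p,[2],0)[0],np.percentile(p,[98],0)[0])
E
```

```text
{'clock': np.float64(0.0), 'q': array([-1.4,  0.6,  0. ,  1.6, -0. ,  0.9, -0. ]), 'qvel': array([ 0.,  0.,  0.,  0., -0.,  0., -0.]), 'joint_efforts': array([ -0. , -54.9,   1.5, -19.8,   0. ,   0. ,   0. ]), 'eef_pos': array([206.9, 694. , 230.1]), 'ee_rot': array([ 0.1,  1. , -0. , -0. ]), 'force': array([-0.3,  0.6, -0.2]), 'torque': array([-0., -0.,  0.]), 'grasp_force': np.float64(0.0), 'opening': np.float64(85.604)} 18.700000000000003Traceback (most recent call last):
  File "<stdin>", line 5, in <module>
  File "h.py", line 6, in cloud
    w=p@np.array(f["rotation"]).T+np.array(f["eye"]); w[z<=0]=np.nan
      ~^~~~~~~~~~~~~~~~~~~~~~~~~~
ValueError: matmul: Input operand 1 has a mismatch in its core dimension 0, with gufunc signature (n?,k),(k,m?)->(n?,m?) (size 4 is different from 3)
```

```bash
sed -i 's/^import numpy.*/&\nfrom scipy.spatial.transform import Rotation as R/; s/np.array(f\["rotation"\]).T/R.from_quat(f["rotation"]).as_matrix().T/' h.py
python3 - <<'E'
from h import *
np.set_printoptions(precision=3,suppress=True)
print(observe()['ee_rot'])
for n in("top","side"):
    f=grab_frame(n);save(f,n+"0");w=cloud(f)
    print(n,[k for k in f],f["eye"],np.array(f["rotation"]),f["camera_matrix"],[f[k] for k in f if 'dist' in k])
    for q in["loaf","board","wheel_a","mat","bottle","green_bottle","white_bottle","tray","brush","bowl"]:
        for d in trace(q,f)[:5]:
            if d["p"]<.2: continue
            p=w[d["region"]];p=p[~np.isnan(p[:,0])]
            if len(p)==0: print(q,'nodepth');continue
            print(q,round(d["p"],2),d["rect"],np.round(np.nanmedian(p,0)),np.round(np.percentile(p,[2],0)[0]),np.round(np.percentile(p,[98],0)[0]))
E
```

```text
[ 0.144  0.99  -0.001 -0.   ]
top ['color', 'range_z', 'camera_matrix', 'eye', 'rotation', 'shot'] [ 306.646  -20.027 1227.359] [-0.055  0.066  0.706 -0.703] [[454.709   0.    276.877]
 [  0.    454.709 213.175]
 [  0.      0.      1.   ]] []
loaf 0.8 [233.4, 159.1, 42.0, 33.4] [614.  21.  56.] [577. -29.  24.] [656.  71.  61.]
loaf 0.68 [201.1, 101.0, 32.9, 26.9] [790. 124.  36.] [761.  85.   1.] [827. 163.  42.]
board 0.71 [311.0, 162.0, 140.0, 73.6] [ 543. -311.   20.] [ 465. -488.   11.] [ 641. -134.   26.]
wheel_a 0.88 [407.7, 171.1, 38.9, 38.2] [ 565. -432.   74.] [ 521. -479.   41.] [ 613. -391.   79.]
wheel_a 0.62 [314.2, 178.6, 37.2, 42.2] [ 534. -183.   74.] [ 490. -228.   41.] [ 581. -138.   80.]
wheel_a 0.61 [399.1, 301.2, 42.6, 40.0] [ 231. -392.   54.] [ 187. -439.   17.] [ 275. -351.   59.]
wheel_a 0.59 [90.3, 138.6, 101.5, 122.3] [544. 326.   7.] [415. 211.   1.] [705. 428.  13.]
mat 0.89 [234.4, 157.7, 43.0, 42.5] [587.  13.   7.] [560. -35.   1.] [675.  69.  14.]
bottle 0.78 [123.6, 181.0, 33.2, 27.7] [551. 298. 113.] [532. 281.  19.] [581. 332. 160.]
green_bottle 0
[... 1465 characters left out ...]
[472. 374.  85.] [442. 360.   3.] [501. 499. 160.]
white_bottle 0.65 [293.1, 210.0, 31.7, 22.3] [587. -10.   7.] [560. -41.   1.] [648.  42.  19.]
white_bottle 0.59 [313.0, 130.4, 17.1, 41.9] [664. 237.  90.] [640. 225.  11.] [689. 268. 158.]
tray 0.7 [246.5, 136.2, 94.6, 46.5] [590. 306.   7.] [416. 206.   0.] [723. 403.  14.]
brush 0.76 [199.1, 251.0, 62.9, 22.9] [ 375. -180.   18.] [ 269. -206.    4.] [ 443. -143.   25.]
brush 0.4 [288.0, 320.1, 37.8, 31.4] [ 566. -453.   75.] [ 522. -489.   43.] [ 611. -403.   80.]
bowl 0.85 [248.0, 187.8, 28.6, 27.0] [458.  84.  27.] [412.  10.   2.] [506. 113.  53.]
bowl 0.26 [256.6, 109.7, 16.9, 38.8] [473. 374.  87.] [447. 360.  14.] [501. 403. 160.]
```

View pics/top0.png

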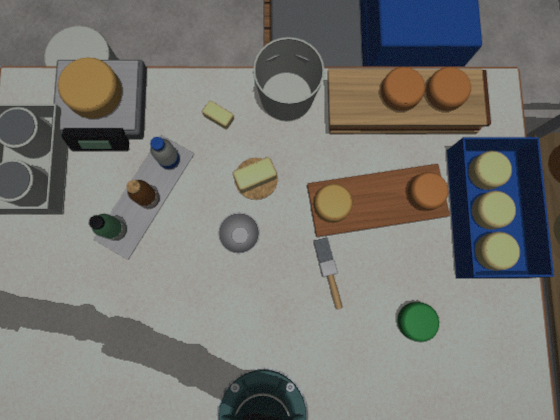

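View pics/side0.png

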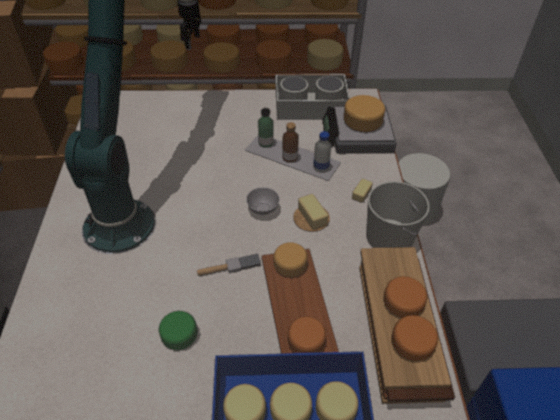

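```bash
cat >> h.py <<'E'
def pts(f,lo,hi,zlo,zhi):
    w=cloud(f).reshape(-1,3);c=f["color"].reshape(-1,3)
    m=(w[:,0]>lo[0])&(w[:,0]<hi[0])&(w[:,1]>lo[1])&(w[:,1]<hi[1])&(w[:,2]>zlo)&(w[:,2]<zhi)
    return w[m],c[m]
def rect(p):
    c,s,a=cv2.minAreaRect(p[:,:2].astype(np.float32)); return np.round(c,1),np.round(s,1),round(a,1)
def circ(p):
    x,y=p[:,0],p[:,1]; return cv2.minEnclosingCircle(p[:,:2].astype(np.float32))
E
python3 - <<'E'
from h import *
np.set_printoptions(precision=1,suppress=True)
for n in("top","side"):
    f=grab_frame(n);print(n,np.isnan(cloud(f)[:,:,0]).mean())
    def show(name,lo,hi,a,b,key=None):
        p,c=pts(f,lo,hi,a,b)
        if key is not None: p=p[key(c.astype(int))]
        if len(p)<8: print(name,len(p));return
        # reject outliers: percent trimmed
        print(name,len(p),"medz %.1f sd %.1f"%(np.median(p[:,2]),p[:,2].std()),"mid",(np.percentile(p,1,0)+np.percentile(p,99,0))[:2]/2,rect(p),np.round(circ(p)[0],1),round(circ(p)[1],1))
    show("loaf top",(540,-60),(700,100),48,70)
    show("board",(440,-510),(670,-110),14,28)
    show("board top+",(440,-510),(670,-110),14,90)
    show("wheelA",(470,-250),(600,-120),66,90)
    show("wheelB",(500,-510),(630,-370),66,90)
    show("mat",(540,-60),(700,90),3.5,50,lambda c:(c[:,0]-c[:,2]>35))
    show("bottle stopper",(500,250),(610,345),146,170)
    show("bottle all",(500,250),(610,345),20,110)
    show("green",(430,340),(520,430),146,170)
    show("white",(620,210),(710,310),146,170)
    show("tray",(380,180),(760,460),3.5,200)
    show("bowl",(390,0),(530,130),30,70)
    p,c=pts(f,(540,-60),(700,90),3,13);print(c[::60])
E
```

```text
top 0.0040178571428571425
loaf top 853 medz 56.1 sd 2.9 mid [619.3  21.3] (array([619.7,  21.3]), array([ 58.8, 109.9]), 23.4) [620.2  21.5] 58.8
board 4922 medz 20.1 sd 2.4 mid [ 551.  -312.5] (array([ 546. , -311.1]), array([166. , 378.7]), 8.6) [ 547.3 -309.3] 203.7
board top+ 7352 medz 21.6 sd 24.7 mid [ 551.2 -311.4] (array([ 546. , -311.1]), array([166. , 378.7]), 8.6) [ 547.3 -309.3] 203.7
wheelA 1067 medz 74.6 sd 2.8 mid [ 537.6 -184.6] (array([ 537.7, -185.3]), array([95.2, 95.3]), 75.8) [ 537.6 -185. ] 49.5
wheelB 1047 medz 74.4 sd 2.8 mid [ 568.2 -438. ] (array([ 569. , -438.5]), array([95.1, 94.8]), 43.8) [ 568.8 -438.3] 49.3
mat 458 medz 7.0 sd 9.7 mid [618.6  15.8] (array([618.8,  18.1]), array([112.7, 115.4]), 88.3) [618.1  18.7] 59.4
bottle stopper 166 medz 156.5 sd 3.0 mid [560.1 309.4] (array([560.2, 309. ]), array([31.9, 32. ]), 44.8) [560.4 309.2] 17.3
bottle all 287 medz 75.8 sd 27.5 mid [559.5 306.9] (array([557.8, 305.9]), array([50.4, 57.9]), 60.4) [560.1 309.4] 29.8
green 172 medz 156.6 sd 2.9 mid [473.6 392.7] (array([474.2, 392.7]), array([33. , 31.9]), 43.
[... 1467 characters left out ...]
dz 68.1 sd 25.8 mid [559.1 292.5] (array([558.8, 292.2]), array([38.5, 57.7]), 87.5) [559.2 301.8] 30.4
green 62 medz 157.3 sd 4.3 mid [473.  389.4] (array([473. , 390.2]), array([35.6, 28.2]), 88.9) [473.  389.5] 18.5
white 77 medz 155.4 sd 4.0 mid [667.3 253.3] (array([667.6, 255.6]), array([39.9, 30.8]), 85.1) [666. 255.] 21.7
tray 4064 medz 23.7 sd 47.1 mid [572.9 321. ] (array([569.9, 320. ]), array([379.9, 279.8]), 0.1) [569.9 319.2] 231.5
bowl 351 medz 43.6 sd 7.0 mid [458.6  62.4] (array([459.6,  62.9]), array([107.5, 111.9]), 1.7) [460.6  62.4] 58.1
[[146 140 135]
 [149 142 138]
 [124  94  67]
 [117  94  66]
 [129 100  73]
 [128 100  70]
 [113  95  79]
 [107  91  79]
 [144 134 130]]
```

```bash
cat >> h.py <<'E'
def onplane(f,mask,z):
    K=np.array(f["camera_matrix"]);v,u=np.nonzero(mask)
    d=np.stack([(u-K[0,2])/K[0,0],-(v-K[1,2])/K[1,1],-np.ones(len(u))],-1)@R.from_quat(f["rotation"]).as_matrix().T
    e=np.array(f["eye"]); return e+d*((z-e[2])/d[:,2])[:,None]
E
python3 - <<'E'
from h import *
np.set_printoptions(precision=1,suppress=True)
for n in("top","side"):
    f=grab_frame(n);w=cloud(f);c=f["color"].astype(int)
    def zone(lo,hi,a,b): return (w[...,0]>lo[0])&(w[...,0]<hi[0])&(w[...,1]>lo[1])&(w[...,1]<hi[1])&(w[...,2]>a)&(w[...,2]<b)
    m=zone((540,-60),(700,100),45,75); print(n,"loaf",rect(onplane(f,m,56)))
    # board long edges: for each y bin min/max x on plane z=20
    m=zone((440,-520),(670,-100),12,30)&(c[...,0]-c[...,2]>25)
    p=onplane(f,m,20)
    for s in (-1,1):
        E=[]
        for y in np.arange(-470,-150,10):
            q=p[abs(p[:,1]-y)<5]
            if len(q)>3: E.append((np.mean(q[:,1]),np.max(s*q[:,0])*s))
        E=np.array(E);k=np.polyfit(E[:,0],E[:,1],1)
        r=abs(np.polyval(k,E[:,0])-E[:,1]);k=np.polyfit(E[r<5,0],E[r<5,1],1)
        print("edge",s,"yaw",-np.degrees(np.arctan(k[0])),"x at y=-312:",np.polyval(k,-312),len(E),(r<5).sum())
    print("board rect",rect(p), "cols",np.median(c[m],0))
    m=zone((540,-60),(700,100),0,14)&(c[...,0]-c[...,2]>38); p=onplane(f,m,6)
    # circle fit on outer points
    hull=cv2.convexHull(p[:,:2].astype(np.float32))[:,0]
    from scipy.optimize import least_squares
    r=least_squares(lambda t:np.hypot(hull[:,0]-t[0],hull[:,1]-t[1])-59,[618,17],loss='soft_l1');print("mat",r.x,r.cost,len(hull),circ(p))
    for nm,lo,hi in(("amber",(510,250),(610,345)),("green",(430,340),(520,430)),("white",(620,210),(710,310))):
        m=zone(lo,hi,147,170);print(nm,circ(onplane(f,m,156)))
    for nm,lo,hi in(("A",(470,-250),(600,-120)),("B",(500,-510),(630,-370))):
        m=zone(lo,hi,66,90);print(nm,circ(onplane(f,m,75)))
    sh=zone((480,200),(640,380),2,14);print("tray z",np.median(w[sh][:,2]))
E
```

```text
top loaf (array([617.8,  21. ]), array([ 58.6, 109.2]), 23.3)
edge -1 yaw 8.631970566997138 x at y=-312: 479.71762444064376 32 32
edge 1 yaw 8.599617180193086 x at y=-312: 628.4452105769681 32 32
board rect (array([ 554.4, -313.9]), array([148.6, 367.6]), 8.6) cols [116.  77.  51.]
mat [619.   18.1] 12.893750657549301 30 ((618.2540893554688, 17.985288619995117), 58.853004455566406)
amber ((559.451171875, 308.45355224609375), 17.345779418945312)
green ((472.9530334472656, 392.47821044921875), 17.946231842041016)
white ((667.5919189453125, 256.2666015625), 18.169919967651367)
A ((536.17431640625, -183.84654235839844), 49.161537170410156)
B ((567.0306396484375, -435.83392333984375), 48.82674789428711)
tray z 6.067436408512094
side loaf (array([616.7,  13.6]), array([ 62.6, 115.7]), 23.4)
edge -1 yaw 8.527866202789797 x at y=-312: 478.1916635483828 32 32
edge 1 yaw 8.780155662498744 x at y=-312: 626.6990935305661 32 32
board rect (array([ 551.6, -306.7]), array([148.7, 350.3]), 8.6) cols [103.  67.  49.]
mat [617.2  19.8] 26.96641385774662 23 ((616.291748046875, 18.564258575439453), 57.90290069580078)
amber ((558.74267578125, 302.71728515625), 22.654638290405273)
green ((472.9425048828125, 386.11456298828125), 22.88321876525879)
white ((668.4976196289062, 249.6562042236328), 24.275074005126953)
A ((535.77099609375, -193.6763458251953), 51.471893310546875)
B ((567.9977416992188, -446.3031921386719), 50.5282096862793)
tray z 6.273182691987131
```

```bash
cat >> h.py <<'E'
import json
def goal(pos,z,y):
    """shift (mm) and turn (5deg units) in tool axes to bring TCP to pos with tool z, tool y directions"""
    s=observe();np.set_printoptions(precision=2,suppress=True)
    open("log.jsonl","a").write(json.dumps({k:np.array(v).tolist() for k,v in s.items()})+"\n")
    z=np.array(z,float);z/=np.linalg.norm(z);y=np.array(y,float);y-=z*(y@z);y/=np.linalg.norm(y)
    T=R.from_matrix(np.stack([np.cross(y,z),y,z],1));C=R.from_quat(s["ee_rot"])
    print("t",round(float(s["clock"]),2),"pos",s["eef_pos"],"q",s["q"],"F",s["force"],"open",s["opening"],"grip",s["grasp_force"])
    print("shift",C.inv().apply(np.array(pos)-s["eef_pos"]),"turn",np.degrees((C.inv()*T).as_rotvec())/5)
def yaw(d): a=np.radians(d);return (np.cos(a),np.sin(a),0)
E
python3 -c "
from h import *
goal((618,20.5,180),(0,0,-1),yaw(23.4))"
```

```text
t 1.35 pos [207.17 694.77 231.29] q [-1.37  0.59  0.05  1.61 -0.03  0.94 -0.03] F [-0.34  0.58  0.64] open 85.2768759881667 grip 0.0
shift [-586.34 -528.79   51.31] turn [-0.  0. 10.]
```

Emit:
{"name": "drive_tool", "arguments": {
  "rows": [
    {"tx": -45,"ty": -40,"rz": 2},
    {"tx": -90,"ty": -80,"rz": 4},
    {"tx": -135,"ty": -120,"rz": 6},
    {"tx": -180,"ty": -160,"rz": 8},
    {"tx": -225,"ty": -200,"rz": 10}
  ],
  "fingers": 1.0
}}

```text
$.rows[0]: bad value
```

```bash
python3 -c "
from h import *
goal((618,20.5,180),(0,0,-1),yaw(23.4))"
```

```text
t 1.35 pos [207.17 694.77 231.29] q [-1.37  0.59  0.05  1.61 -0.03  0.94 -0.03] F [-0.34  0.58  0.64] open 85.2768759881667 grip 0.0
shift [-586.34 -528.79   51.31] turn [-0.  0. 10.]
```

Emit:
{"name": "drive_tool", "arguments": {
  "rows": [
    {"tx": -45,"ty": -40,"tz": 0,"rx": 0,"ry": 0,"rz": 2},
    {"tx": -90,"ty": -80,"tz": 0,"rx": 0,"ry": 0,"rz": 4},
    {"tx": -135,"ty": -120,"tz": 0,"rx": 0,"ry": 0,"rz": 6},
    {"tx": -180,"ty": -160,"tz": 0,"rx": 0,"ry": 0,"rz": 8},
    {"tx": -225,"ty": -200,"tz": 0,"rx": 0,"ry": 0,"rz": 10}
  ],
  "fingers": 1.0
}}

```text
clock: 1.98
eef_pos: [366.7, 437.4, 231.7]
ee_rot: [0.551, 0.834, 0.001, 0.0]
force: [0.9, 0.2, -0.5]
opening: 85.1
grasp_force: 0.0
```

```bash
python3 -c "
from h import *
goal((618,20.5,180),(0,0,-1),yaw(23.4))"
```

```text
t 1.98 pos [366.67 437.35 231.75] q [-1.18  0.41  0.3   1.97 -0.17  0.78 -0.38] F [ 0.86  0.17 -0.52] open 85.11051159785222 grip 0.0
shift [-482.05   67.75   51.52] turn [ 0.01 -0.01 -0.06]
```

Emit:
{"name": "drive_tool", "arguments": {
  "rows": [
    {"tx": -60,"ty": 8,"tz": 0,"rx": 0,"ry": 0,"rz": 0},
    {"tx": -120,"ty": 17,"tz": 0,"rx": 0,"ry": 0,"rz": 0},
    {"tx": -180,"ty": 25,"tz": 0,"rx": 0,"ry": 0,"rz": 0},
    {"tx": -240,"ty": 34,"tz": 0,"rx": 0,"ry": 0,"rz": 0},
    {"tx": -300,"ty": 42,"tz": 0,"rx": 0,"ry": 0,"rz": 0}
  ]
}}

```text
clock: 2.6
eef_pos: [524.5, 178.7, 231.7]
ee_rot: [0.549, 0.836, 0.001, 0.0]
force: [0.7, 0.5, -0.6]
opening: 85.6
grasp_force: 0.0
```

Emit:
{"name": "drive_tool", "arguments": {
  "rows": [
    {"tx": -60,"ty": 8,"tz": 10,"rx": 0,"ry": 0,"rz": 0},
    {"tx": -110,"ty": 16,"tz": 30,"rx": 0,"ry": 0,"rz": 0},
    {"tx": -150,"ty": 22,"tz": 50,"rx": 0,"ry": 0,"rz": 0},
    {"tx": -175,"ty": 25,"tz": 70,"rx": 0,"ry": 0,"rz": 0},
    {"tx": -182,"ty": 26,"tz": 80,"rx": 0,"ry": 0,"rz": 0}
  ]
}}

```text
clock: 3.22
eef_pos: [619.7, 21.3, 150.4]
ee_rot: [0.55, 0.835, -0.001, -0.0]
force: [0.3, 0.8, 1.0]
opening: 85.4
grasp_force: 0.0
```

```bash
python3 -c "
from h import *
goal((618,20.5,20),(0,0,-1),yaw(23.4))"
```

```text
t 3.23 pos [619.73  21.3  150.43] q [-0.32  0.58  0.3   1.92 -0.26  0.68  0.54] F [0.34 0.84 1.05] open 85.38013833007504 grip 0.0
shift [  0.03  -1.78 130.43] turn [-0.01  0.01 -0.04]
```

Emit:
{"name": "drive_tool", "arguments": {
  "rows": [
    {"tx": 0,"ty": -1.8,"tz": 30,"rx": 0,"ry": 0,"rz": 0},
    {"tx": 0,"ty": -1.8,"tz": 70,"rx": 0,"ry": 0,"rz": 0},
    {"tx": 0,"ty": -1.8,"tz": 105,"rx": 0,"ry": 0,"rz": 0},
    {"tx": 0,"ty": -1.8,"tz": 125,"rx": 0,"ry": 0,"rz": 0},
    {"tx": 0,"ty": -1.8,"tz": 132,"rx": 0,"ry": 0,"rz": 0}
  ]
}}

```text
clock: 3.85
eef_pos: [617.4, 23.7, 18.6]
ee_rot: [0.549, 0.836, -0.0, -0.001]
force: [0.3, 0.0, -0.1]
opening: 85.1
grasp_force: 0.0
```

Emit:
{"name": "drive_tool", "arguments": {
  "rows": [
    {"tx": 0,"ty": 0,"tz": 0,"rx": 0,"ry": 0,"rz": 0},
    {"tx": 0,"ty": 0,"tz": 0,"rx": 0,"ry": 0,"rz": 0},
    {"tx": 0,"ty": 0,"tz": 0,"rx": 0,"ry": 0,"rz": 0},
    {"tx": 0,"ty": 0,"tz": 0,"rx": 0,"ry": 0,"rz": 0},
    {"tx": 0,"ty": 0,"tz": 0,"rx": 0,"ry": 0,"rz": 0}
  ],
  "fingers": 0.72
}}

```text
clock: 4.47
eef_pos: [617.9, 22.8, 19.6]
ee_rot: [0.549, 0.836, 0.0, 0.0]
force: [0.2, 0.1, -1.1]
opening: 61.4
grasp_force: 0.0
```

```bash
python3 -c "
from h import *
goal((618,20.5,18),(0,0,-1),yaw(23.4))"
```

```text
t 4.47 pos [617.95  22.76  19.6 ] q [-0.25  0.76  0.2   1.97 -0.33  0.44  0.61] F [ 0.15  0.06 -1.07] open 61.43196493689951 grip 0.0
shift [-2.09 -0.85  1.6 ] turn [ 0.  0. -0.]
```

Emit:
{"name": "drive_tool", "arguments": {
  "rows": [
    {"tx": -2,"ty": -0.8,"tz": 1,"rx": 0,"ry": 0,"rz": 0},
    {"tx": -2,"ty": -0.8,"tz": 1,"rx": 0,"ry": 0,"rz": 0},
    {"tx": -2,"ty": -0.8,"tz": 1,"rx": 0,"ry": 0,"rz": 0},
    {"tx": -2,"ty": -0.8,"tz": 1,"rx": 0,"ry": 0,"rz": 0},
    {"tx": -2,"ty": -0.8,"tz": 1,"rx": 0,"ry": 0,"rz": 0}
  ],
  "fingers": 0.68
}}

```text
clock: 5.1
eef_pos: [618.6, 20.7, 18.6]
ee_rot: [0.549, 0.836, 0.0, 0.001]
force: [3.2, 1.7, 1.7]
opening: 57.9
grasp_force: 1.5
```

Emit:
{"name": "drive_tool", "arguments": {
  "rows": [
    {"tx": 0,"ty": 0,"tz": 0,"rx": 0,"ry": 0,"rz": 0},
    {"tx": 0,"ty": 0,"tz": 0,"rx": 0,"ry": 0,"rz": 0},
    {"tx": 0,"ty": 0,"tz": 0,"rx": 0,"ry": 0,"rz": 0},
    {"tx": 0,"ty": 0,"tz": 0,"rx": 0,"ry": 0,"rz": 0},
    {"tx": 0,"ty": 0,"tz": 0,"rx": 0,"ry": 0,"rz": 0}
  ],
  "fingers": 0.665
}}

```text
clock: 5.72
eef_pos: [618.6, 20.7, 18.7]
ee_rot: [0.549, 0.836, 0.0, 0.001]
force: [3.5, 2.4, 5.2]
opening: 57.7
grasp_force: 41.9
```

Emit:
{"name": "drive_tool", "arguments": {
  "rows": [
    {"tx": 0,"ty": 0,"tz": 0,"rx": 0,"ry": 0,"rz": 0},
    {"tx": 0,"ty": 0,"tz": 0,"rx": 0,"ry": 0,"rz": 0},
    {"tx": 0,"ty": 0,"tz": 0,"rx": 0,"ry": 0,"rz": 0},
    {"tx": 0,"ty": 0,"tz": 0,"rx": 0,"ry": 0,"rz": 0},
    {"tx": 0,"ty": 0,"tz": 0,"rx": 0,"ry": 0,"rz": 0}
  ],
  "fingers": 0.672
}}

```text
clock: 6.35
eef_pos: [618.6, 20.7, 18.7]
ee_rot: [0.549, 0.836, 0.0, 0.001]
force: [3.7, 2.7, 4.5]
opening: 57.7
grasp_force: 41.9
```

```bash
python3 -c "
from h import *
for i in range(4): grab_frame('top'); print(observe()['grasp_force'],observe()['opening'])
goal((553,-313,150),(0,0,-1),yaw(-81.4))"
```

```text
41.91399157047272 57.541647165180436
41.91482126712799 57.88495370487311
41.914050579071045 57.629445070655
41.91420614719391 57.37106596619919
t 6.55 pos [618.57  20.74  18.74] q [-0.25  0.76  0.2   1.97 -0.33  0.44  0.61] F [3.26 1.96 5.15] open 57.37106596619919 grip 41.91420614719391
shift [-280.29 -192.55 -131.42] turn [ 0.01 -0.01 20.96]
```

Emit:
{"name": "drive_tool", "arguments": {
  "rows": [
    {"tx": 0,"ty": 0,"tz": 0,"rx": 0,"ry": 0,"rz": 0},
    {"tx": 0,"ty": 0,"tz": 0,"rx": 0,"ry": 0,"rz": 0},
    {"tx": 0,"ty": 0,"tz": 0,"rx": 0,"ry": 0,"rz": 0},
    {"tx": 0,"ty": 0,"tz": 0,"rx": 0,"ry": 0,"rz": 0},
    {"tx": 0,"ty": 0,"tz": 0,"rx": 0,"ry": 0,"rz": 0}
  ],
  "fingers": 0.678
}}

```text
clock: 7.18
eef_pos: [618.4, 20.7, 18.6]
ee_rot: [0.549, 0.836, 0.0, 0.0]
force: [2.8, 1.5, 4.5]
opening: 57.9
grasp_force: 7.2
```

Emit:
{"name": "drive_tool", "arguments": {
  "rows": [
    {"tx": 0,"ty": 0,"tz": 0,"rx": 0,"ry": 0,"rz": 0},
    {"tx": 0,"ty": 0,"tz": 0,"rx": 0,"ry": 0,"rz": 0},
    {"tx": 0,"ty": 0,"tz": 0,"rx": 0,"ry": 0,"rz": 0},
    {"tx": 0,"ty": 0,"tz": 0,"rx": 0,"ry": 0,"rz": 0},
    {"tx": 0,"ty": 0,"tz": 0,"rx": 0,"ry": 0,"rz": 0}
  ],
  "fingers": 0.675
}}

```text
clock: 7.8
eef_pos: [618.4, 20.7, 18.6]
ee_rot: [0.549, 0.836, 0.0, 0.0]
force: [3.4, 1.8, 4.8]
opening: 58.2
grasp_force: 12.0
```

Emit:
{"name": "drive_tool", "arguments": {
  "rows": [
    {"tx": 0,"ty": 0,"tz": 0,"rx": 0,"ry": 0,"rz": 0},
    {"tx": 0,"ty": 0,"tz": -1,"rx": 0,"ry": 0,"rz": 0},
    {"tx": 0,"ty": 0,"tz": -4,"rx": 0,"ry": 0,"rz": 0},
    {"tx": 0,"ty": 0,"tz": -9,"rx": 0,"ry": 0,"rz": 0},
    {"tx": 0,"ty": 0,"tz": -16,"rx": 0,"ry": 0,"rz": 0}
  ],
  "fingers": 0.674
}}

```text
clock: 8.43
eef_pos: [616.5, 20.2, 34.0]
ee_rot: [0.549, 0.836, -0.001, -0.001]
force: [0.1, -0.3, -3.0]
opening: 57.9
grasp_force: 15.6
```

```bash
python3 - <<'E'
from h import *
goal((553,-313,150),(0,0,-1),yaw(-81.4))
f=grab_frame("side");p,c=pts(f,(540,-60),(700,100),55,110);print(np.median(p[:,2]))
E
```

```text
t 8.43 pos [616.51  20.24  33.97] q [-0.25  0.74  0.21  1.97 -0.33  0.46  0.61] F [ 0.14 -0.33 -3.04] open 57.931328589601364 grip 15.62645673751831
shift [-280.59 -190.84 -115.73] turn [-0.03  0.02 20.96]
73.1127669448656
```

Emit:
{"name": "drive_tool", "arguments": {
  "rows": [
    {"tx": 0,"ty": 0,"tz": -15,"rx": 0,"ry": 0,"rz": 0},
    {"tx": -5,"ty": -4,"tz": -40,"rx": 0,"ry": 0,"rz": 0.5},
    {"tx": -17,"ty": -12,"tz": -70,"rx": 0,"ry": 0,"rz": 1.5},
    {"tx": -37,"ty": -25,"tz": -97,"rx": 0,"ry": 0,"rz": 3},
    {"tx": -64,"ty": -43,"tz": -116,"rx": 0,"ry": 0,"rz": 4.5}
  ]
}}

```text
clock: 9.1
eef_pos: [604.4, -54.7, 152.6]
ee_rot: [0.702, 0.712, 0.001, 0.0]
force: [-0.1, -0.2, -3.5]
opening: 57.5
grasp_force: 16.0
```

```bash
python3 - <<'E'
from h import *
goal((553,-313,150),(0,0,-1),yaw(-81.4))
E
```

```text
t 9.1 pos [604.41 -54.7  152.57] q [-0.27  0.58  0.41  1.96 -0.36  0.68  0.37] F [-0.14 -0.24 -3.47] open 57.524612692719835 grip 15.978273153305054
shift [-257.58  -54.9     2.14] turn [ 0.01 -0.03 16.43]
```

Emit:
{"name": "drive_tool", "arguments": {
  "rows": [
    {"tx": -30,"ty": -6,"tz": 1,"rx": 0,"ry": 0,"rz": 1.8},
    {"tx": -63,"ty": -13,"tz": 1,"rx": 0,"ry": 0,"rz": 3.6},
    {"tx": -96,"ty": -20,"tz": 2,"rx": 0,"ry": 0,"rz": 5.4},
    {"tx": -129,"ty": -27,"tz": 2,"rx": 0,"ry": 0,"rz": 7.2},
    {"tx": -160,"ty": -34,"tz": 2,"rx": 0,"ry": 0,"rz": 9}
  ]
}}

```text
clock: 9.72
eef_pos: [572.0, -216.5, 149.3]
ee_rot: [0.922, 0.388, 0.001, -0.0]
force: [-0.1, -0.6, -3.4]
opening: 57.9
grasp_force: 15.9
```

```bash
python3 - <<'E'
from h import *
goal((553,-313,150),(0,0,-1),yaw(-81.4))
E
```

```text
t 9.72 pos [ 572.03 -216.48  149.26] q [-0.13  0.63  0.61  1.95 -0.54  0.72  0.03] F [-0.08 -0.64 -3.4 ] open 57.87826727232766 grip 15.936338603496552
shift [-82.28  53.92  -0.82] turn [-0.   -0.01  7.4 ]
```

Emit:
{"name": "drive_tool", "arguments": {
  "rows": [
    {"tx": -24,"ty": 15,"tz": -1,"rx": 0,"ry": 0,"rz": 2},
    {"tx": -45,"ty": 29,"tz": -1,"rx": 0,"ry": 0,"rz": 4},
    {"tx": -64,"ty": 41,"tz": -1,"rx": 0,"ry": 0,"rz": 5.8},
    {"tx": -77,"ty": 49,"tz": -1,"rx": 0,"ry": 0,"rz": 7},
    {"tx": -81,"ty": 52.5,"tz": -1,"rx": 0,"ry": 0,"rz": 7.4}
  ]
}}

```text
clock: 10.35
eef_pos: [553.3, -311.1, 150.0]
ee_rot: [0.997, 0.077, 0.0, 0.0]
force: [0.3, -0.3, -3.5]
opening: 57.8
grasp_force: 16.0
```

Emit:
{"name": "drive_tool", "arguments": {
  "rows": [
    {"tx": 0,"ty": 0,"tz": 8,"rx": 0,"ry": 0,"rz": 0},
    {"tx": 0,"ty": 0,"tz": 25,"rx": 0,"ry": 0,"rz": 0},
    {"tx": 0,"ty": 0,"tz": 45,"rx": 0,"ry": 0,"rz": 0},
    {"tx": 0,"ty": 0,"tz": 60,"rx": 0,"ry": 0,"rz": 0},
    {"tx": 0,"ty": 0,"tz": 65,"rx": 0,"ry": 0,"rz": 0}
  ]
}}

```text
clock: 10.98
eef_pos: [552.9, -309.6, 82.4]
ee_rot: [0.997, 0.078, -0.001, -0.001]
force: [-0.3, -0.2, -3.8]
opening: 58.0
grasp_force: 15.9
```

```bash
python3 - <<'E'
from h import *
goal((553,-313,34),(0,0,-1),yaw(-81.4))
for n in("top","side"):
    f=grab_frame(n);save(f,n+"1")
    p,c=pts(f,(470,-385),(640,-245),60,140)
    k=(c[:,0].astype(int)-c[:,2]>25)&(c[:,0]>120);p=p[k]
    print(n,len(p),np.median(p,0),rect(p) if len(p)>5 else 0)
E
```

```text
t 10.97 pos [ 552.89 -309.64   82.44] q [-0.01  0.79  0.69  1.93 -0.77  0.71 -0.26] F [-0.25 -0.16 -3.76] open 58.042862538286016 grip 15.916545689105988
shift [-0.31  3.43 48.44] turn [-0.02  0.02  0.06]
top 370 [ 516.74 -310.85  119.28] (array([ 519.2, -313.1]), array([47.4, 54.7]), 7.6)
side 251 [ 514.37 -319.71  120.27] (array([ 517.4, -315.3]), array([43.2, 58.3]), 9.6)
```

Emit:
{"name": "drive_tool", "arguments": {
  "rows": [
    {"tx": 0,"ty": 1,"tz": 10,"rx": 0,"ry": 0,"rz": 0},
    {"tx": 0,"ty": 2,"tz": 22,"rx": 0,"ry": 0,"rz": 0},
    {"tx": 0,"ty": 3,"tz": 34,"rx": 0,"ry": 0,"rz": 0},
    {"tx": 0,"ty": 3,"tz": 41,"rx": 0,"ry": 0,"rz": 0},
    {"tx": 0,"ty": 3,"tz": 44,"rx": 0,"ry": 0,"rz": 0}
  ]
}}

```text
clock: 11.7
eef_pos: [553.9, -313.2, 39.6]
ee_rot: [0.997, 0.078, -0.0, -0.0]
force: [0.2, 0.0, -3.9]
opening: 57.7
grasp_force: 15.9
```

```bash
python3 - <<'E'
from h import *
f=grab_frame("top");w=cloud(f);c=f["color"].astype(int)
goal((553,-313,32.6),(0,0,-1),yaw(-81.4))
m=(w[...,2]>60)&(w[...,2]<85)&(abs(w[...,0]-553)<90)&(abs(w[...,1]+313)<50)&(c[...,0]-c[...,2]>25)
p=onplane(f,m,74)-[553,-313,0];a=np.radians(8.6)
u=p[:,0]*np.cos(a)+p[:,1]*np.sin(a);v=-p[:,0]*np.sin(a)+p[:,1]*np.cos(a)
print(len(p),"across",np.percentile(u,[0,1,99,100]),"along",np.percentile(v,[0,1,99,100]))
print(rect(p[u<0]),rect(p[u>0]) if (u>0).sum()>5 else 0)
E
```

```text
t 11.75 pos [ 553.85 -313.26   39.57] q [ 0.03  0.84  0.63  1.94 -0.82  0.64 -0.22] F [-0.05  0.88 -3.6 ] open 57.79342855841172 grip 15.915808975696564
shift [-0.79 -0.39  6.97] turn [-0.01  0.01  0.06]
382 across [-58.23 -57.47 -10.68  -8.51] along [-25.38 -24.47  33.16  34.25]
(array([-33.6,  -0.6]), array([49.7, 59.7]), 8.3) 0
```

Emit:
{"name": "drive_tool", "arguments": {
  "rows": [
    {"tx": 0,"ty": 0,"tz": 2,"rx": 0,"ry": 0,"rz": 0},
    {"tx": 0,"ty": 0,"tz": 3.5,"rx": 0,"ry": 0,"rz": 0},
    {"tx": 0,"ty": 0,"tz": 4.5,"rx": 0,"ry": 0,"rz": 0},
    {"tx": 0,"ty": 0,"tz": 5.2,"rx": 0,"ry": 0,"rz": 0},
    {"tx": 0,"ty": 0,"tz": 5.5,"rx": 0,"ry": 0,"rz": 0}
  ]
}}

```text
clock: 12.38
eef_pos: [554.1, -313.4, 34.8]
ee_rot: [0.997, 0.078, 0.0, -0.0]
force: [-0.4, 0.0, -4.6]
opening: 57.5
grasp_force: 16.0
```

Emit:
{"name": "drive_tool", "arguments": {
  "rows": [
    {"tx": 0,"ty": 0,"tz": 0.3,"rx": 0,"ry": 0,"rz": 0},
    {"tx": 0,"ty": 0,"tz": 0.6,"rx": 0,"ry": 0,"rz": 0},
    {"tx": 0,"ty": 0,"tz": 0.9,"rx": 0,"ry": 0,"rz": 0},
    {"tx": 0,"ty": 0,"tz": 1.2,"rx": 0,"ry": 0,"rz": 0},
    {"tx": 0,"ty": 0,"tz": 1.2,"rx": 0,"ry": 0,"rz": 0}
  ]
}}

```text
clock: 13.0
eef_pos: [554.1, -313.4, 33.6]
ee_rot: [0.997, 0.078, 0.0, -0.0]
force: [-0.1, -0.2, -3.1]
opening: 57.7
grasp_force: 16.0
```

Emit:
{"name": "drive_tool", "arguments": {
  "rows": [
    {"tx": 0,"ty": 0,"tz": 0.3,"rx": 0,"ry": 0,"rz": 0},
    {"tx": 0,"ty": 0,"tz": 0.6,"rx": 0,"ry": 0,"rz": 0},
    {"tx": 0,"ty": 0,"tz": 0.8,"rx": 0,"ry": 0,"rz": 0},
    {"tx": 0,"ty": 0,"tz": 1,"rx": 0,"ry": 0,"rz": 0},
    {"tx": 0,"ty": 0,"tz": 1,"rx": 0,"ry": 0,"rz": 0}
  ]
}}

```text
clock: 13.62
eef_pos: [554.1, -313.4, 32.7]
ee_rot: [0.997, 0.078, 0.0, -0.0]
force: [0.3, 0.8, -2.8]
opening: 58.1
grasp_force: 16.0
```

Emit:
{"name": "drive_tool", "arguments": {
  "rows": [
    {"tx": 0,"ty": 0,"tz": 0.2,"rx": 0,"ry": 0,"rz": 0},
    {"tx": 0,"ty": 0,"tz": 0.4,"rx": 0,"ry": 0,"rz": 0},
    {"tx": 0,"ty": 0,"tz": 0.6,"rx": 0,"ry": 0,"rz": 0},
    {"tx": 0,"ty": 0,"tz": 0.8,"rx": 0,"ry": 0,"rz": 0},
    {"tx": 0,"ty": 0,"tz": 0.8,"rx": 0,"ry": 0,"rz": 0}
  ]
}}

```text
clock: 14.25
eef_pos: [554.2, -313.4, 32.7]
ee_rot: [0.997, 0.078, 0.0, -0.0]
force: [-2.5, 3.3, 6.1]
opening: 57.9
grasp_force: 17.1
```

Emit:
{"name": "drive_tool", "arguments": {
  "rows": [
    {"tx": 0,"ty": 0,"tz": 0,"rx": 0,"ry": 0,"rz": 0},
    {"tx": 0,"ty": 0,"tz": 0,"rx": 0,"ry": 0,"rz": 0},
    {"tx": 0,"ty": 0,"tz": 0,"rx": 0,"ry": 0,"rz": 0},
    {"tx": 0,"ty": 0,"tz": 0,"rx": 0,"ry": 0,"rz": 0},
    {"tx": 0,"ty": 0,"tz": 0,"rx": 0,"ry": 0,"rz": 0}
  ],
  "fingers": 0.85
}}

```text
clock: 14.88
eef_pos: [554.2, -313.4, 31.8]
ee_rot: [0.997, 0.078, 0.0, 0.0]
force: [-0.3, -0.1, -0.3]
opening: 72.8
grasp_force: 0.0
```

Emit:
{"name": "drive_tool", "arguments": {
  "rows": [
    {"tx": 0,"ty": 0,"tz": -5,"rx": 0,"ry": 0,"rz": 0},
    {"tx": 0,"ty": 0,"tz": -20,"rx": 0,"ry": 0,"rz": 0},
    {"tx": 0,"ty": 0,"tz": -50,"rx": 0,"ry": 0,"rz": 0},
    {"tx": 0,"ty": 0,"tz": -95,"rx": 0,"ry": 0,"rz": 0},
    {"tx": 0,"ty": 0,"tz": -140,"rx": 0,"ry": 0,"rz": 0}
  ]
}}

```text
clock: 15.5
eef_pos: [554.0, -313.5, 174.1]
ee_rot: [0.997, 0.077, 0.0, 0.0]
force: [1.1, 0.1, -0.5]
opening: 72.8
grasp_force: 0.0
```

```bash
python3 - <<'E'
from h import *
goal((553,-313,32.6),(0,0,-1),yaw(-81.4))
for n in("side",):
    f=grab_frame(n);save(f,n+"2")
# fit iiwa-like kinematics on log
import json
from scipy.optimize import least_squares
L=[json.loads(l) for l in open("log.jsonl")]
Q=np.array([l["q"] for l in L]);P=np.array([l["eef_pos"] for l in L]);O=R.from_quat([l["ee_rot"] for l in L])
print(np.round(Q,3)[:2])
import itertools
def fk(q,p,sg):
    r=R.identity();x=np.array([0,0,p[0]])
    r=R.from_euler('z',p[4])
    for i in range(7):
        r=r*R.from_euler('z' if i%2==0 else 'y',sg[i]*q[i]) 
        if i==2: x=x+r.apply([p[5],0,p[1]])
        if i==3: x=x+r.apply([p[6],0,0])
        if i==4: x=x+r.apply([0,0,p[2]])
    r2=r*R.from_euler('z',p[7]); x=x+r.apply([p[8],0,p[3]])
    return x,r2
best=[]
for sg in itertools.product((1,-1),repeat=4):
    s=[sg[0],1,sg[1],1,sg[2],1,sg[3]]
    def res(p):
        e=[]
        for q,x,o in zip(Q,P,O):
            a,b=fk(q,p,s); e+=list(a-x)+list(200*(o.inv()*b).as_rotvec())
        return np.array(e)
    for y0 in(0,3.1):
      for y7 in (0,1.57,3.1,-1.57):
        r=least_squares(res,[350,480,480,250,y0,0,0,y7,0],max_nfev=60)
        best.append((r.cost,s,r.x))
best.sort(key=lambda t:t[0])
for b in best[:4]: print(b)
E
```

```text
t 15.5 pos [ 553.97 -313.52  174.08] q [-0.08  0.69  0.81  1.89 -0.65  0.85 -0.35] F [ 1.08  0.07 -0.48] open 72.77864196943688 grip 0.0
shift [ -0.93  -0.73 141.48] turn [ 0.01 -0.    0.05]
[[-1.37  0.59  0.05  1.61 -0.03  0.94 -0.03]
 [-1.37  0.59  0.05  1.61 -0.03  0.94 -0.03]]
(np.float64(119.41856773503928), [-1, 1, -1, 1, -1, 1, -1], array([ -7.25, 618.65, 448.12,  -7.35,  -0.07,  30.36,   1.5 ,   1.5 ,
         6.38]))
(np.float64(119.41856785232363), [-1, 1, -1, 1, -1, 1, -1], array([ -7.4 , 618.65, 448.12,  -7.5 ,  -0.07,  30.36,   1.5 ,   1.5 ,
         6.38]))
(np.float64(119.41856786093003), [-1, 1, -1, 1, -1, 1, -1], array([ -7.4 , 618.65, 448.12,  -7.5 ,  -0.07,  30.36,   1.5 ,   1.5 ,
         6.38]))
(np.float64(119.41856800285726), [-1, 1, -1, 1, -1, 1, -1], array([ -7.44, 618.65, 448.12,  -7.54,  -0.07,  30.36,   1.5 ,   1.5 ,
         6.38]))
```

View pics/side2.png

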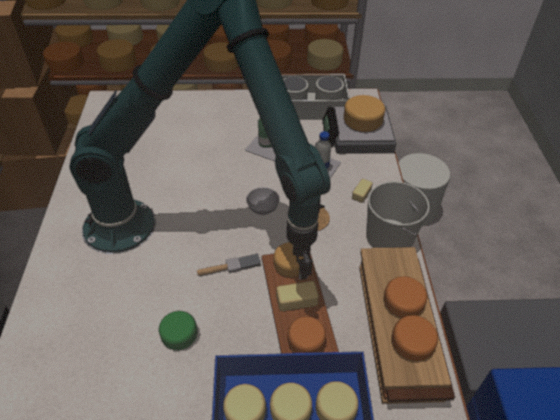

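Emit:
{"name": "drive_tool", "arguments": {
  "rows": [
    {"tx": -3,"ty": -20,"tz": -40,"rx": 0,"ry": 0,"rz": 0},
    {"tx": -6,"ty": -60,"tz": -75,"rx": -1,"ry": 0,"rz": 0},
    {"tx": -10,"ty": -105,"tz": -105,"rx": -2.5,"ry": 0,"rz": 0},
    {"tx": -14,"ty": -150,"tz": -130,"rx": -4,"ry": 0,"rz": 0},
    {"tx": -18,"ty": -195,"tz": -150,"rx": -5.5,"ry": 0,"rz": 0}
  ],
  "fingers": 1.0
}}

```text
clock: 16.18
eef_pos: [509.5, -136.0, 316.4]
ee_rot: [0.972, 0.074, 0.015, 0.221]
force: [0.3, 0.6, 0.2]
opening: 85.4
grasp_force: 0.0
```

```bash
cat > kin.py <<'E'
from h import *
import json
from scipy.optimize import least_squares
S=[-1,1,-1,1,-1,1,-1]
def fk(q,p,full=False):
    x=np.array([0,0,p[0]]);r=R.from_euler('z',p[4]);pts=[x]
    for i in range(7):
        r=r*R.from_euler('z' if i%2==0 else 'y',S[i]*q[i])
        if i==2: x=x+r.apply([p[5],0,p[1]]);pts.append(x)
        if i==3: x=x+r.apply([p[6],0,0])
        if i==4: x=x+r.apply([0,0,p[2]]);pts.append(x)
    x=x+r.apply([p[8],0,p[3]])
    r=r*R.from_euler('z',p[7])
    return (x,r,pts) if full else (x,r)
def fit():
    L=[json.loads(l) for l in open("log.jsonl")]
    def res(p):
        e=[]
        for l in L:
            a,b=fk(l["q"],p); e+=list(a-l["eef_pos"])+list(200*(R.from_quat(l["ee_rot"]).inv()*b).as_rotvec())
        return np.array(e+list(np.array(p[4:9])*[50,.05,.05,0,.05]))
    r=least_squares(res,[300,560,500,300,0,0,0,1.57,0]);return r.x,r.cost,len(L)
LO=np.array([-2.69,-.47,-1.27,.19,-1.53,.08,-3.09]);HI=np.array([2.69,2.24,1.36,2.51,4.68,2.07,3.09])
E
python3 - <<'E'
from kin import *
goal((480,0,330),(0,-1,-.5),(1,0,0))
print(fit())
E
```

```text
t 16.18 pos [ 509.48 -135.99  316.4 ] q [-1.01  0.53  1.34  2.1  -0.16  0.73 -1.06] F [0.31 0.64 0.24] open 85.41505461307719 grip 0.0
shift [  -8.66 -119.39  -72.23] turn [ -4.89  -6.75 -15.99]
(array([309.41, 614.07, 446.77, 305.3 ,  -0.06,  34.83,  -0.3 ,   1.51,
         8.01]), np.float64(152.03333235712375), 13)
```

```bash
cat >> kin.py <<'E'
def err(q,p,x,r):
    a,b=fk(q,p); return np.r_[(x-a),400*(r*b.inv()).as_rotvec()]
def jac(q,p):
    x,r=fk(q,p);J=[]
    for i in range(7):
        d=np.array(q,float);d[i]+=1e-4;a,b=fk(d,p);J.append(np.r_[(a-x),400*(b*r.inv()).as_rotvec()]/1e-4)
    return np.array(J).T
def sim(q,p,wps,step=12,verbose=True):
    """min-norm local IK through waypoints (pos, Rotation)"""
    q=np.array(q,float);out=[]
    for x1,r1 in wps:
        x0,r0=fk(q,p);n=int(max(np.linalg.norm(x1-x0)/step,np.degrees((r1*r0.inv()).magnitude())/2,1))
        rv=(r1*r0.inv()).as_rotvec()
        for k in range(1,n+1):
            xt=x0+(x1-x0)*k/n;rt=R.from_rotvec(rv*k/n)*r0
            act=np.ones(7,bool)
            for it in range(6):
                e=err(q,p,xt,rt)
                if np.linalg.norm(e)<.3: break
                J=jac(q,p)*act;dq=J.T@np.linalg.solve(J@J.T+25*np.eye(6),e)
                qn=np.clip(q+dq,LO,HI);act=act&((q+dq>=LO)&(q+dq<=HI));q=qn
        out.append(q.copy())
        if verbose: print(np.round(q,2),"err",np.round(np.linalg.norm(err(q,p,x1,r1)),1),"wrist",np.round(fk(q,p,True)[2][2]))
    return out
def pose(pos,z,y):
    z=np.array(z,float);z/=np.linalg.norm(z);y=np.array(y,float);y-=z*(y@z);y/=np.linalg.norm(y)
    return np.array(pos,float),R.from_matrix(np.stack([np.cross(y,z),y,z],1))
def dirv(az,el): a,e=np.radians([az,el]);return np.array([np.cos(e)*np.cos(a),np.cos(e)*np.sin(a),np.sin(e)])
E
python3 - <<'E'
from kin import *
p=fit()[0]
L=[json.loads(l) for l in open("log.jsonl")]
np.set_printoptions(precision=2,suppress=True)
# replay the last move and the earlier one
for i in (1,3,4,6,-2):
    j=i+1; print("true",np.array(L[j]["q"])); sim(L[i]["q"],p,[(np.array(L[j]["eef_pos"]),R.from_quat(L[j]["ee_rot"]))])
# IK for grasp candidates by global search
rng=np.random.default_rng(0)
def ik(x,r,n=25):
    S=[]
    for _ in range(n):
        s=least_squares(lambda q:np.r_[err(q,p,x,r),3*(q-(LO+HI)/2)/(HI-LO)],rng.uniform(LO,HI),bounds=(LO,HI),max_nfev=80)
        e=np.linalg.norm(err(s.x,p,x,r))
        if e<8 and not any(np.abs(s.x-t).max()<.15 for t in S): S.append(s.x)
    return S
for nm,b,az in(("bot30",(559.5,308),30),("bot50",(559.5,308),50),("mat20",(618,18.5),20),("mat0",(618,18.5),0)):
    d=dirv(az,-20)
    for sg in(1,-1):
        for s in ik(*pose(np.r_[b,85]+19*d,d,sg*dirv(az+90,0))): print(nm,sg,s,"elbow",np.round(fk(s,p,True)[2][1]),"wr",np.round(fk(s,p,True)[2][2]))
E
```

```text
true [-1.18  0.41  0.3   1.97 -0.17  0.78 -0.38]
[-1.17  0.41  0.31  1.99 -0.18  0.77 -0.35] err 0.1 wrist [374. 440. 537.]
true [-0.25  0.76  0.2   1.97 -0.33  0.44  0.61]
[-0.25  0.76  0.2   1.97 -0.34  0.44  0.61] err 0.1 wrist [625.  25. 325.]
true [-0.25  0.76  0.2   1.97 -0.33  0.44  0.61]
[-0.24  0.76  0.2   1.97 -0.33  0.43  0.61] err 0.0 wrist [626.  23. 324.]
true [-0.27  0.58  0.41  1.96 -0.36  0.68  0.37]
[-0.26  0.58  0.4   1.96 -0.35  0.67  0.37] err 0.2 wrist [612. -55. 458.]
true [-1.01  0.53  1.34  2.1  -0.16  0.73 -1.06]
[-1.02  0.54  1.36  2.11 -0.2   0.7  -1.03] err 0.0 wrist [491. -13. 595.]
bot30 1 [-1.47  1.78  1.31  2.51  3.16  1.66  3.09] elbow [133. 585. 175.] wr [324. 181. 183.]
bot30 1 [-0.43  1.04 -0.18  2.51  3.15  1.62 -1.47] elbow [509. 202. 589.] wr [324. 181. 183.]
bot30 1 [-0.25  1.09 -0.41  2.51  3.15  1.62 -1.25] elbow [547. 117. 565.] wr [324. 181. 183.]
bot30 1 [-0.01  1.23 -0.72  2.51  3.14  1.62 -0.91] elbow [588.  -6. 491.] wr [324. 181. 183.]
bot30 -1 [-0.62  1.04  0.11  2.51  3.2   1.63  1.43] elbow [467. 284. 591.] wr [331. 167. 182.]
bot3
[... 1037 characters left out ...]
wr [365. -67. 183.]
mat20 1 [ 0.16  1.03 -0.05  2.51  3.64  1.55 -1.4 ] elbow [ 533. -117.  594.] wr [365. -67. 183.]
mat20 1 [ 0.64  1.2  -0.67  2.51  3.5   1.29 -0.84] elbow [ 458. -361.  506.] wr [365. -67. 183.]
mat20 1 [-0.05  1.05  0.21  2.51  3.64  1.66 -1.6 ] elbow [549. -15. 587.] wr [365. -67. 183.]
mat20 -1 [-0.15  1.08  0.38  2.5   3.67  1.73  1.4 ] elbow [556.  35. 571.] wr [368. -81. 182.]
mat20 -1 [-0.29  1.14  0.56  2.5   3.65  1.82  1.24] elbow [561. 111. 537.] wr [368. -81. 182.]
mat20 -1 [ 0.2   1.03 -0.05  2.5   3.67  1.53  1.75] elbow [ 526. -138.  596.] wr [368. -81. 182.]
mat20 -1 [ 1.03  1.72 -1.27  2.5   3.11  1.1  -3.09] elbow [ 308. -523.  209.] wr [368. -81. 182.]
```

```bash
cat > plan.py <<'E'
from kin import *
p=fit()[0];np.set_printoptions(precision=2,suppress=True)
q0=observe()["q"]
def g(b,z,az,el,sg,back=0): d=dirv(az,el);return pose(np.r_[b,z]+(19-back)*d,d,sg*dirv(az+90,0))
E
python3 - <<'E'
from plan import *
bt=(559.5,308);mt=(618,18.5)
for el in(-20,-30,-40):
  for azb,azm in((50,30),(70,50)):
    for sg in(1,-1):
      print("===",el,azb,azm,sg)
      w=[pose((480,-60,380),dirv(-90,-50),sg*dirv(0,0)),
         pose((520,-60,380),dirv(-30,-30),sg*dirv(60,0)),
         pose((500,60,330),dirv(20,el),sg*dirv(110,0)),
         g(bt,200,azb,el,sg,120),g(bt,82,azb,el,sg,100),g(bt,82,azb,el,sg),g(bt,250,azb,el,sg)]
      # invert: tool elev +(-el), roll 180 -> y flipped
      mid=(560,150,330)
      w+=[pose(mid,dirv(40,el),sg*dirv(130,0)),pose(mid,dirv(40,0),[0,0,-1]),pose(mid,dirv(40,-el),-sg*dirv(130,0)),pose(mid,dirv(40,0),[0,0,-1]),pose(mid,dirv(40,el),sg*dirv(130,0)),
          g(mt,250,azm,el,sg),g(mt,82,azm,el,sg)]
      sim(q0,p,w)
E
```

```text
=== -20 50 30 1
[-1.22  0.4   1.14  2.06  0.41  0.98 -0.34] err 0.1 wrist [488. 136. 614.]
[-1.46  0.19  1.28  2.51  2.1   0.51 -1.19] err 10.6 wrist [305.  82. 541.]
[-0.97  0.39  1.36  2.51  4.26  1.1  -2.41] err 108.0 wrist [325. -60. 520.]
[-0.93  1.11  1.33  2.51  4.16  2.07 -2.28] err 69.3 wrist [389.   9. 358.]
[-0.78  1.26  0.86  2.51  3.89  2.07 -2.  ] err 49.9 wrist [376.  26. 202.]
[-0.91  1.22  0.74  2.46  3.63  1.88 -2.08] err 0.0 wrist [381. 107. 180.]
[-1.03  0.86  0.98  2.5   3.88  1.63 -2.2 ] err 0.0 wrist [381. 107. 348.]
[-0.89  0.76  1.36  2.51  4.24  1.71 -2.32] err 27.5 wrist [364. -35. 450.]
[-0.49  0.86  0.84  2.51  4.04  2.07 -0.4 ] err 53.9 wrist [385. -70. 324.]
[ 0.14  0.95 -0.09  2.51  4.15  2.07  1.85] err 28.4 wrist [377. -50. 213.]
[ 0.7   0.84 -0.81  2.51  3.97  1.14  0.33] err 53.9 wrist [385. -70. 324.]
[ 0.68  0.45 -0.82  2.51  3.86  0.75 -1.6 ] err 27.5 wrist [364. -35. 450.]
[ 0.67  0.69 -0.61  2.5   3.78  0.94 -1.35] err 0.2 wrist [ 381. -109.  348.]
[ 0.57  1.09 -0.45  2.45  3.8   1.18 -1.07] err 0.2 wrist [ 381. -109.  180.]
=== -20 50 30 -1
[
[... 11235 characters left out ...]
64.]
[-2.69 -0.47  1.36  2.51 -1.53  0.08  3.09] err 1279.1 wrist [196. 225. 564.]
[-2.69 -0.47  1.36  2.51 -1.53  0.08  3.09] err 1250.6 wrist [196. 225. 564.]
[-1.86 -0.47  1.36  2.46  2.05  0.2   3.09] err 81.8 wrist [316.   8. 578.]
[-1.74 -0.47  1.36  2.51  3.48  0.46  0.17] err 195.8 wrist [297. -28. 564.]
[ 2.69 -0.47 -1.27  2.51 -1.53  2.07  3.09] err 591.7 wrist [ 141. -251.  576.]
[ 0.62  0.79 -0.68  2.51  4.01  1.22  0.25] err 53.9 wrist [385. -70. 324.]
[ 0.4   0.22 -0.52  2.4   4.35  0.44  0.87] err 0.1 wrist [386.  -7. 526.]
[-0.14  0.53  0.51  2.22  4.68  1.04  0.91] err 0.0 wrist [ 483. -155.  434.]
[-0.08  0.86  0.44  2.25  4.4   1.15  1.28] err 0.2 wrist [ 483. -155.  266.]
```

```bash
cat >> plan.py <<'E'
def wr(wpos,az,el,y): d=dirv(az,el);return pose(np.array(wpos)+305*d,d,y)
E
python3 - <<'E'
from plan import *
bt=(559.5,308);mt=(618,18.5);sg=1
for el,azb,azm,W in((-30,65,50,(520,0,560)),(-30,65,50,(520,-60,500)),(-25,60,50,(520,-60,500))):
      print("===",el,azb,azm,W)
      w=[wr(W,-90,-60,dirv(0,0)),wr(W,-60,-40,dirv(30,0)),wr(W,-20,-35,dirv(70,0)),wr(W,20,el,dirv(110,0)),
         wr((490,-60,420),azb,el,dirv(azb+90,0)),
         g(bt,82,azb,el,sg,100),g(bt,82,azb,el,sg),g(bt,200,azb,el,sg)]
      a=50;M=(500,-40,420)
      w+=[wr(M,a,el,dirv(a+90,0)),wr(M,a,0,[0,0,-1]),wr(M,a,-el,-dirv(a+90,0)),wr(M,a,0,[0,0,-1]),wr(M,a,el,dirv(a+90,0)),
          g(mt,200,azm,el,sg),g(mt,82,azm,el,sg),g(mt,82,azm,el,sg,110)]
      sim(q0,p,w)
E
```

```text
=== -30 65 50 (520, 0, 560)
[-0.76  0.44  0.91  2.07  0.26  0.72 -0.1 ] err 0.0 wrist [528.  -0. 561.]
[-0.89  0.53  1.12  2.07  0.69  0.32 -0.05] err 0.0 wrist [527.   4. 561.]
[-0.45  0.33  0.46  2.08  2.36  0.22 -1.15] err 0.0 wrist [523.   7. 561.]
[ 0.43  0.35 -0.64  2.09  3.51  0.26 -1.69] err 0.0 wrist [517.   8. 561.]
[ 0.88  0.92 -1.27  2.27  4.68  0.08 -1.97] err 5.4 wrist [484. -54. 419.]
[ 0.4   0.91 -0.66  2.46  3.94  0.68 -1.14] err 0.0 wrist [411.   8. 276.]
[ 0.21  1.01 -0.62  2.35  3.8   0.73 -1.08] err 0.2 wrist [447.  87. 226.]
[ 0.32  0.79 -0.79  2.36  3.82  0.55 -1.28] err 0.0 wrist [448.  87. 344.]
[ 0.7   0.72 -0.98  2.25  3.97  0.34 -1.52] err 0.2 wrist [494. -35. 421.]
[ 0.45  0.58 -0.57  2.24  4.12  1.1  -0.2 ] err 0.1 wrist [499. -40. 412.]
[ 0.3   0.53 -0.36  2.22  4.03  1.7   1.28] err 0.1 wrist [506. -45. 419.]
[ 0.45  0.58 -0.57  2.24  4.12  1.1  -0.2 ] err 0.1 wrist [499. -40. 412.]
[ 0.69  0.71 -0.97  2.25  3.99  0.35 -1.53] err 0.2 wrist [494. -35. 421.]
[ 0.96  0.9  -0.97  2.31  4.26  0.33 -1.49] err 0.2 wrist [ 453. -166.  344.]
[ 0.81  1.05 -0.71 
[... 1914 characters left out ...]
[423.  88. 203.]
[ 0.15  0.75 -0.56  2.42  3.83  0.84 -1.36] err 0.0 wrist [423.  87. 321.]
[ 0.52  0.59 -0.68  2.25  4.18  0.61 -1.79] err 0.2 wrist [494. -35. 421.]
[ 0.3   0.54 -0.38  2.24  4.13  1.19 -0.27] err 0.0 wrist [499. -40. 412.]
[ 0.15  0.51 -0.17  2.22  4.02  1.69  1.22] err 0.0 wrist [506. -45. 419.]
[ 0.3   0.54 -0.38  2.24  4.13  1.19 -0.27] err 0.1 wrist [499. -40. 412.]
[ 0.51  0.59 -0.68  2.25  4.18  0.61 -1.8 ] err 0.2 wrist [494. -35. 421.]
[ 0.72  0.76 -0.56  2.32  4.42  0.74 -1.66] err 0.2 wrist [ 445. -175.  321.]
[ 0.66  1.   -0.46  2.29  4.31  0.8  -1.38] err 0.2 wrist [ 445. -175.  203.]
[ 0.85  0.89 -0.43  2.36  4.57  0.81 -1.52] err 0.2 wrist [ 381. -251.  250.]
```

```bash
cat >> plan.py <<'E'
bt=(559.5,308);mt=(618,18.5);W=(520,-60,500);M=(500,-40,420);el=-30;a=50
WP=dict(s1=wr(W,-90,-45,dirv(0,0)),s2=wr(W,-55,-20,dirv(35,0)),s3=wr(W,-15,-20,dirv(75,0)),s4=wr(W,25,-25,dirv(115,0)),
 s5=wr((490,-60,420),65,el,dirv(155,0)),b0=g(bt,82,65,el,1,100),b1=g(bt,82,65,el,1),b2=g(bt,200,65,el,1),
 m1=wr(M,a,el,dirv(a+90,0)),m2=wr(M,a,0,[0,0,-1]),m3=wr(M,a,-el,-dirv(a+90,0)),
 p0=g(mt,200,50,el,1),p1=g(mt,82,50,el,1),p2=g(mt,82,50,el,1,110))
def to(k,k2=None):
    x,r=WP[k]
    if len(k)<9: goal(x,r.as_matrix()[:,2],r.as_matrix()[:,1])
E
python3 - <<'E'
from plan import *
sim(q0,p,[WP[k] for k in "s1 s2 s3 s4 s5 b0 b1 b2 m1 m2 m3 m2 m1 p0 p1 p2".split()])
to("s1")
E
```

```text
[-0.7   0.62  1.06  2.12  0.47  0.5  -0.2 ] err 0.1 wrist [528. -60. 501.]
[-0.76  0.67  1.15  2.12  2.29  0.33 -1.6 ] err 0.0 wrist [526. -55. 501.]
[-0.38  0.44  0.54  2.13  3.14  0.59 -1.87] err 0.2 wrist [522. -52. 501.]
[-0.11  0.39  0.18  2.15  4.05  0.71 -2.21] err 0.2 wrist [516. -53. 501.]
[-0.03  0.49  0.11  2.27  4.63  1.02 -2.08] err 0.2 wrist [483. -57. 421.]
[-0.14  0.78  0.07  2.46  4.22  1.14 -1.55] err 0.0 wrist [411.   8. 276.]
[-0.26  0.89  0.01  2.35  4.04  1.11 -1.55] err 0.2 wrist [447.  87. 226.]
[-0.25  0.63 -0.01  2.36  4.16  0.96 -1.78] err 0.3 wrist [447.  87. 344.]
[-0.04  0.5   0.07  2.25  4.34  0.88 -2.08] err 0.1 wrist [494. -35. 421.]
[-0.17  0.53  0.24  2.24  4.12  1.45 -0.45] err 0.1 wrist [499. -40. 412.]
[-0.32  0.55  0.45  2.22  3.86  1.99  0.99] err 0.1 wrist [506. -45. 419.]
[-0.17  0.53  0.24  2.24  4.12  1.45 -0.45] err 0.1 wrist [499. -40. 412.]
[-0.04  0.5   0.06  2.25  4.34  0.88 -2.07] err 0.1 wrist [494. -35. 421.]
[ 0.17  0.64  0.15  2.31  4.48  1.08 -1.88] err 0.2 wrist [ 453. -166.  344.]
[ 0.18  0.89  0.14  2.29  4.35  1.16 -1.64] err 0.2 wrist [ 453. -166.  226.]
[ 0.32  0.78  0.22  2.36  4.57  1.2  -1.68] err 0.2 wrist [ 391. -239.  281.]
t 16.18 pos [ 509.48 -135.99  316.4 ] q [-1.01  0.53  1.34  2.1  -0.16  0.73 -1.06] F [0.31 0.64 0.24] open 85.41505461307719 grip 0.0
shift [-10.56 112.09  89.3 ] turn [ -2.24  -3.73 -16.35]
```

Emit:
{"name": "drive_tool", "arguments": {
  "rows": [
    {"tx": -1,"ty": 11,"tz": 9,"rx": -0.22,"ry": -0.37,"rz": -1.64},
    {"tx": -2,"ty": 22,"tz": 18,"rx": -0.44,"ry": -0.74,"rz": -3.28},
    {"tx": -3,"ty": 33,"tz": 27,"rx": -0.66,"ry": -1.1,"rz": -4.9},
    {"tx": -4,"ty": 44,"tz": 36,"rx": -0.9,"ry": -1.5,"rz": -6.5},
    {"tx": -5,"ty": 56,"tz": 45,"rx": -1.1,"ry": -1.85,"rz": -8.2}
  ]
}}

```text
clock: 16.8
eef_pos: [515.1, -206.7, 298.3]
ee_rot: [0.87, 0.394, -0.138, 0.261]
force: [-0.2, -0.1, 0.5]
opening: 85.5
grasp_force: 0.0
```

```bash
python3 -c "
from plan import *
to('s1')"
```

```text
t 16.8 pos [ 515.13 -206.68  298.32] q [-0.8   0.56  1.13  2.07  0.14  0.7  -0.59] F [-0.24 -0.08  0.53] open 85.46456425997734 grip 0.0
shift [-32.98  37.02  50.21] turn [-1.14 -1.91 -8.06]
```

Emit:
{"name": "drive_tool", "arguments": {
  "rows": [
    {"tx": -6.5,"ty": 7.5,"tz": 10,"rx": -0.22,"ry": -0.38,"rz": -1.6},
    {"tx": -13,"ty": 15,"tz": 20,"rx": -0.45,"ry": -0.76,"rz": -3.2},
    {"tx": -20,"ty": 22,"tz": 30,"rx": -0.7,"ry": -1.15,"rz": -4.8},
    {"tx": -26,"ty": 30,"tz": 40,"rx": -0.9,"ry": -1.5,"rz": -6.4},
    {"tx": -33,"ty": 37,"tz": 50,"rx": -1.14,"ry": -1.9,"rz": -8}
  ]
}}

```text
clock: 17.42
eef_pos: [520.0, -275.8, 284.7]
ee_rot: [0.655, 0.651, -0.269, 0.271]
force: [0.5, 0.2, -0.5]
opening: 85.5
grasp_force: 0.0
```

```bash
python3 -c "
from plan import *
to('s2')
sim(q0,p,[WP[k] for k in 's2 s3 s4 s5 b0 b1'.split()])"
```

```text
t 17.43 pos [ 519.95 -275.82  284.73] q [-0.69  0.61  1.04  2.12  0.49  0.54 -0.2 ] F [ 0.47  0.18 -0.52] open 85.5455369049079 grip 0.0
shift [-90.76 165.03 -65.1 ] turn [-5.96 -4.83 -3.86]
[-0.74  0.65  1.12  2.12  2.24  0.35 -1.54] err 0.0 wrist [528. -58. 499.]
[-0.37  0.43  0.52  2.13  3.13  0.58 -1.84] err 0.2 wrist [525. -53. 499.]
[-0.09  0.38  0.15  2.14  4.04  0.7  -2.2 ] err 0.2 wrist [519. -51. 499.]
[-0.01  0.48  0.08  2.27  4.62  1.   -2.08] err 0.2 wrist [484. -54. 419.]
[-0.12  0.78  0.04  2.47  4.21  1.12 -1.55] err 0.0 wrist [412.  11. 274.]
[-0.25  0.88 -0.01  2.35  4.04  1.09 -1.55] err 0.2 wrist [449.  90. 224.]
```

Emit:
{"name": "drive_tool", "arguments": {
  "rows": [
    {"tx": -18,"ty": 33,"tz": -13,"rx": -1.2,"ry": -0.97,"rz": -0.77},
    {"tx": -36,"ty": 66,"tz": -26,"rx": -2.4,"ry": -1.9,"rz": -1.5},
    {"tx": -54,"ty": 99,"tz": -39,"rx": -3.6,"ry": -2.9,"rz": -2.3},
    {"tx": -72,"ty": 132,"tz": -52,"rx": -4.8,"ry": -3.9,"rz": -3.1},
    {"tx": -91,"ty": 165,"tz": -65,"rx": -6,"ry": -4.8,"rz": -3.9}
  ]
}}

```text
clock: 18.05
eef_pos: [633.3, -296.0, 364.9]
ee_rot: [0.465, 0.713, -0.285, 0.44]
force: [0.1, -0.5, -0.4]
opening: 84.9
grasp_force: 0.0
```

```bash
python3 -c "
from plan import *
to('s3')"
```

```text
t 18.05 pos [ 633.28 -296.01  364.9 ] q [-0.8   0.75  1.25  2.12  1.34  0.21 -0.77] F [ 0.08 -0.45 -0.4 ] open 84.90391044404127 grip 0.0
shift [  9.98 215.18 -86.53] turn [-9.37 -1.25 -4.09]
```

Emit:
{"name": "drive_tool", "arguments": {
  "rows": [
    {"tx": 2,"ty": 43,"tz": -17,"rx": -1.9,"ry": -0.25,"rz": -0.8},
    {"tx": 4,"ty": 86,"tz": -34,"rx": -3.7,"ry": -0.5,"rz": -1.6},
    {"tx": 6,"ty": 129,"tz": -51,"rx": -5.6,"ry": -0.75,"rz": -2.4},
    {"tx": 8,"ty": 172,"tz": -68,"rx": -7.5,"ry": -1,"rz": -3.2},
    {"tx": 10,"ty": 215,"tz": -86,"rx": -9.4,"ry": -1.25,"rz": -4.1}
  ]
}}

```text
clock: 18.68
eef_pos: [797.8, -132.5, 397.5]
ee_rot: [0.173, 0.806, -0.111, 0.555]
force: [0.3, -0.4, -0.5]
opening: 85.3
grasp_force: 0.0
```

```bash
python3 -c "
from plan import *
to('s4')
sim(q0,p,[WP[k] for k in 's4 s5 b0 b1'.split()])"
```

```text
t 18.68 pos [ 797.77 -132.49  397.51] q [-0.48  0.45  0.58  2.09  2.64  0.5  -1.5 ] F [ 0.34 -0.44 -0.47] open 85.34118529815585 grip 0.0
shift [ 63.04 161.96 -84.11] turn [-8.91  0.82 -3.95]
[ 0.09  0.39 -0.05  2.14  4.01  0.64 -2.12] err 0.3 wrist [522. -56. 498.]
[ 0.16  0.49 -0.14  2.27  4.64  0.9  -2.07] err 0.2 wrist [489. -56. 418.]
[ 0.02  0.78 -0.13  2.47  4.17  1.02 -1.47] err 0.0 wrist [417.   9. 273.]
[-0.12  0.89 -0.17  2.35  4.01  1.   -1.45] err 0.2 wrist [454.  88. 223.]
```

Emit:
{"name": "drive_tool", "arguments": {
  "rows": [
    {"tx": 12,"ty": 32,"tz": -17,"rx": -1.8,"ry": 0.16,"rz": -0.8},
    {"tx": 25,"ty": 65,"tz": -34,"rx": -3.6,"ry": 0.33,"rz": -1.6},
    {"tx": 38,"ty": 97,"tz": -50,"rx": -5.3,"ry": 0.5,"rz": -2.4},
    {"tx": 50,"ty": 130,"tz": -67,"rx": -7.1,"ry": 0.66,"rz": -3.2},
    {"tx": 63,"ty": 162,"tz": -84,"rx": -8.9,"ry": 0.82,"rz": -3.95}
  ]
}}

```text
clock: 19.3
eef_pos: [770.3, 54.3, 370.0]
ee_rot: [-0.181, 0.825, 0.114, 0.524]
force: [0.0, -0.4, -1.0]
opening: 85.2
grasp_force: 0.0
```

```bash
python3 -c "
from plan import *
WP['c0']=g(bt,150,60,-30,1,180)
to('c0')
sim(q0,p,[WP[k] for k in 'c0 b0 b1'.split()])"
```

```text
t 19.3 pos [770.28  54.32 370.04] q [ 0.11  0.39 -0.1   2.1   3.92  0.56 -2.03] F [ 0.04 -0.37 -1.02] open 85.21730523706754 grip 0.0
shift [ 210.81  238.23 -120.95] turn [-6.26  0.93 -3.26]
[ 0.19  0.49 -0.18  2.51  4.41  0.9  -1.78] err 27.7 wrist [391. -44. 390.]
[ 0.05  0.78 -0.17  2.47  4.17  0.99 -1.45] err 0.3 wrist [418.   9. 273.]
[-0.09  0.89 -0.2   2.35  4.    0.98 -1.43] err 0.2 wrist [455.  87. 223.]
```

```bash
sed -i "s/^def to/WP['c0']=g(bt,130,65,-30,1,100)\ndef to/" plan.py; python3 -c "
from plan import *
to('c0')
sim(q0,p,[WP[k] for k in 'c0 b0 b1'.split()])"
```

```text
t 19.3 pos [770.28  54.32 370.04] q [ 0.11  0.39 -0.1   2.1   3.92  0.56 -2.03] F [ 0.04 -0.37 -1.02] open 85.21730523706754 grip 0.0
shift [239.41 273.45 -40.85] turn [-7.14  0.92 -3.72]
[ 0.05  0.66 -0.18  2.45  4.24  0.94 -1.6 ] err 0.2 wrist [422.  11. 319.]
[ 0.04  0.77 -0.15  2.45  4.18  0.99 -1.48] err 0.2 wrist [422.  11. 271.]
[-0.1   0.89 -0.19  2.33  4.02  0.97 -1.46] err 0.2 wrist [458.  89. 221.]
```

Emit:
{"name": "drive_tool", "arguments": {
  "rows": [
    {"tx": 29,"ty": 33,"tz": -5,"rx": -0.9,"ry": 0.11,"rz": -0.45},
    {"tx": 58,"ty": 66,"tz": -10,"rx": -1.75,"ry": 0.22,"rz": -0.9},
    {"tx": 87,"ty": 99,"tz": -15,"rx": -2.6,"ry": 0.33,"rz": -1.35},
    {"tx": 116,"ty": 132,"tz": -20,"rx": -3.5,"ry": 0.44,"rz": -1.8},
    {"tx": 145,"ty": 165,"tz": -25,"rx": -4.3,"ry": 0.55,"rz": -2.25}
  ]
}}

```text
clock: 19.92
eef_pos: [625.7, 168.9, 248.6]
ee_rot: [-0.356, 0.78, 0.209, 0.47]
force: [0.4, 0.3, -0.1]
opening: 85.9
grasp_force: 0.0
```

```bash
python3 -c "
from plan import *
to('c0')"
```

```text
t 19.93 pos [625.69 168.93 248.56] q [ 0.1   0.52 -0.15  2.32  4.1   0.82 -1.79] F [ 0.43  0.31 -0.06] open 85.8626990888608 grip 0.0
shift [ 70.85 122.55  30.63] turn [-2.88  0.37 -1.48]
```

Emit:
{"name": "drive_tool", "arguments": {
  "rows": [
    {"tx": 20,"ty": 34,"tz": 8,"rx": -0.8,"ry": 0.1,"rz": -0.4},
    {"tx": 40,"ty": 68,"tz": 16,"rx": -1.6,"ry": 0.2,"rz": -0.8},
    {"tx": 57,"ty": 98,"tz": 24,"rx": -2.3,"ry": 0.3,"rz": -1.2},
    {"tx": 68,"ty": 118,"tz": 29,"rx": -2.8,"ry": 0.36,"rz": -1.45},
    {"tx": 70.8,"ty": 122.5,"tz": 30.6,"rx": -2.88,"ry": 0.37,"rz": -1.48}
  ]
}}

```text
clock: 20.55
eef_pos: [530.3, 245.3, 170.5]
ee_rot: [-0.465, 0.731, 0.269, 0.421]
force: [0.1, 0.5, 0.1]
opening: 85.3
grasp_force: 0.0
```

```bash
python3 -c "
from plan import *
to('b0');to('b1')
for n in('top','side'):
    f=grab_frame(n);save(f,n+'3')
f=grab_frame('top');w=cloud(f)
m=(abs(w[...,0]-560)<45)&(abs(w[...,1]-308)<40)&(w[...,2]>147)&(w[...,2]<170);print(circ(onplane(f,m,156)))
"
```

```text
t 20.55 pos [530.27 245.33 170.45] q [ 0.03  0.66 -0.19  2.4   4.17  0.9  -1.59] F [0.14 0.51 0.07] open 85.347953534937 grip 0.0
shift [42.03 -0.1  23.11] turn [ 0.    0.   -0.03]
t 20.55 pos [530.27 245.33 170.45] q [ 0.03  0.66 -0.19  2.4   4.17  0.9  -1.59] F [0.14 0.51 0.07] open 85.347953534937 grip 0.0
shift [ 42.04  -0.12 123.11] turn [ 0.    0.   -0.03]
((559.3383178710938, 308.3655700683594), 17.458332061767578)
```

View pics/side3.png

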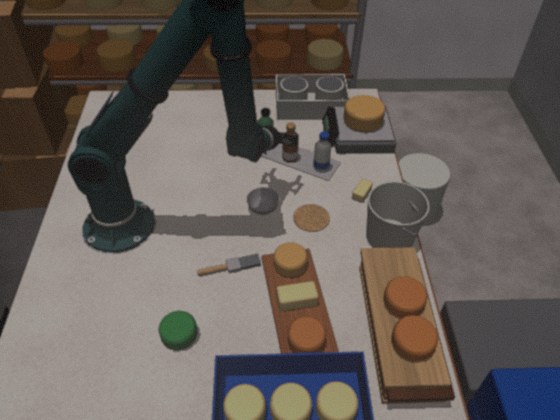

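Emit:
{"name": "drive_tool", "arguments": {
  "rows": [
    {"tx": 10,"ty": 0,"tz": 5,"rx": 0,"ry": 0,"rz": 0},
    {"tx": 24,"ty": 0,"tz": 13,"rx": 0,"ry": 0,"rz": 0},
    {"tx": 36,"ty": 0,"tz": 19,"rx": 0,"ry": 0,"rz": 0},
    {"tx": 41,"ty": 0,"tz": 22,"rx": 0,"ry": 0,"rz": 0},
    {"tx": 42,"ty": 0,"tz": 23,"rx": 0,"ry": 0,"rz": 0}
  ]
}}

```text
clock: 21.32
eef_pos: [529.7, 244.1, 122.4]
ee_rot: [-0.464, 0.731, 0.269, 0.421]
force: [0.3, 0.2, 0.6]
opening: 85.0
grasp_force: 0.0
```

Emit:
{"name": "drive_tool", "arguments": {
  "rows": [
    {"tx": 0,"ty": 0,"tz": 20,"rx": 0,"ry": 0,"rz": 0},
    {"tx": 0,"ty": 0,"tz": 45,"rx": 0,"ry": 0,"rz": 0},
    {"tx": 0,"ty": 0,"tz": 68,"rx": 0,"ry": 0,"rz": 0},
    {"tx": 0,"ty": 0,"tz": 80,"rx": 0,"ry": 0,"rz": 0},
    {"tx": 0,"ty": 0,"tz": 85,"rx": 0,"ry": 0,"rz": 0}
  ]
}}

```text
clock: 21.95
eef_pos: [560.9, 311.3, 80.5]
ee_rot: [-0.464, 0.731, 0.269, 0.422]
force: [-0.8, -0.1, -0.1]
opening: 84.9
grasp_force: 0.0
```

```bash
python3 -c "
from plan import *
to('b1')"
```

```text
t 21.95 pos [560.89 311.33  80.46] q [-0.1   0.87 -0.19  2.32  3.96  0.96 -1.42] F [-0.8  -0.1  -0.07] open 84.89727301209724 grip 0.0
shift [ 0.48 -0.15 15.11] turn [ 0.    0.01 -0.02]
```

Emit:
{"name": "drive_tool", "arguments": {
  "rows": [
    {"tx": 0,"ty": 0,"tz": 7,"rx": 0,"ry": 0,"rz": 0},
    {"tx": -1,"ty": 0,"tz": 13,"rx": 0,"ry": 0,"rz": 0},
    {"tx": -1,"ty": 0,"tz": 18,"rx": 0,"ry": 0,"rz": 0},
    {"tx": -2,"ty": 0,"tz": 20,"rx": 0,"ry": 0,"rz": 0},
    {"tx": -2,"ty": 0,"tz": 20,"rx": 0,"ry": 0,"rz": 0}
  ]
}}

```text
clock: 22.58
eef_pos: [568.6, 327.6, 72.2]
ee_rot: [-0.464, 0.731, 0.269, 0.422]
force: [-0.3, 0.5, -0.0]
opening: 85.8
grasp_force: 0.0
```

Emit:
{"name": "drive_tool", "arguments": {
  "rows": [
    {"tx": 0,"ty": 0,"tz": 0,"rx": 0,"ry": 0,"rz": 0},
    {"tx": 0,"ty": 0,"tz": 0,"rx": 0,"ry": 0,"rz": 0},
    {"tx": 0,"ty": 0,"tz": 0,"rx": 0,"ry": 0,"rz": 0},
    {"tx": 0,"ty": 0,"tz": 0,"rx": 0,"ry": 0,"rz": 0},
    {"tx": 0,"ty": 0,"tz": 0,"rx": 0,"ry": 0,"rz": 0}
  ],
  "fingers": 0.7
}}

```text
clock: 23.2
eef_pos: [568.9, 327.2, 72.1]
ee_rot: [-0.464, 0.731, 0.269, 0.422]
force: [0.7, -0.5, -0.6]
opening: 59.8
grasp_force: 0.5
```

Emit:
{"name": "drive_tool", "arguments": {
  "rows": [
    {"tx": 0,"ty": 0,"tz": 0,"rx": 0,"ry": 0,"rz": 0},
    {"tx": 0,"ty": 0,"tz": 0,"rx": 0,"ry": 0,"rz": 0},
    {"tx": 0,"ty": 0,"tz": 0,"rx": 0,"ry": 0,"rz": 0},
    {"tx": 0,"ty": 0,"tz": 0,"rx": 0,"ry": 0,"rz": 0},
    {"tx": 0,"ty": 0,"tz": 0,"rx": 0,"ry": 0,"rz": 0}
  ],
  "fingers": 0.68
}}

```text
clock: 23.82
eef_pos: [569.1, 327.4, 72.3]
ee_rot: [-0.464, 0.731, 0.269, 0.422]
force: [2.9, -2.7, 1.3]
opening: 58.3
grasp_force: 2.2
```

Emit:
{"name": "drive_tool", "arguments": {
  "rows": [
    {"tx": 0,"ty": 0,"tz": 0,"rx": 0,"ry": 0,"rz": 0},
    {"tx": 0,"ty": 0,"tz": 0,"rx": 0,"ry": 0,"rz": 0},
    {"tx": 0,"ty": 0,"tz": 0,"rx": 0,"ry": 0,"rz": 0},
    {"tx": 0,"ty": 0,"tz": 0,"rx": 0,"ry": 0,"rz": 0},
    {"tx": 0,"ty": 0,"tz": 0,"rx": 0,"ry": 0,"rz": 0}
  ],
  "fingers": 0.676
}}

```text
clock: 24.45
eef_pos: [568.8, 327.5, 72.3]
ee_rot: [-0.464, 0.731, 0.269, 0.422]
force: [2.6, -2.2, 2.6]
opening: 58.1
grasp_force: 7.1
```

Emit:
{"name": "drive_tool", "arguments": {
  "rows": [
    {"tx": 0,"ty": 0,"tz": 0,"rx": 0,"ry": 0,"rz": 0},
    {"tx": 0,"ty": 0,"tz": 0,"rx": 0,"ry": 0,"rz": 0},
    {"tx": 0,"ty": 0,"tz": 0,"rx": 0,"ry": 0,"rz": 0},
    {"tx": 0,"ty": 0,"tz": 0,"rx": 0,"ry": 0,"rz": 0},
    {"tx": 0,"ty": 0,"tz": 0,"rx": 0,"ry": 0,"rz": 0}
  ],
  "fingers": 0.673
}}

```text
clock: 25.08
eef_pos: [568.9, 327.5, 72.3]
ee_rot: [-0.464, 0.731, 0.269, 0.422]
force: [3.5, -3.1, 4.5]
opening: 57.6
grasp_force: 12.0
```

Emit:
{"name": "drive_tool", "arguments": {
  "rows": [
    {"tx": 0,"ty": 0,"tz": 0,"rx": 0,"ry": 0,"rz": 0},
    {"tx": 0,"ty": 0,"tz": 0,"rx": 0,"ry": 0,"rz": 0},
    {"tx": 0,"ty": 0,"tz": 0,"rx": 0,"ry": 0,"rz": 0},
    {"tx": 0,"ty": 0,"tz": 0,"rx": 0,"ry": 0,"rz": 0},
    {"tx": 0,"ty": 0,"tz": 0,"rx": 0,"ry": 0,"rz": 0}
  ],
  "fingers": 0.67
}}

```text
clock: 25.7
eef_pos: [568.8, 327.5, 72.3]
ee_rot: [-0.464, 0.731, 0.269, 0.422]
force: [3.5, -3.2, 4.7]
opening: 57.4
grasp_force: 17.4
```

Emit:
{"name": "drive_tool", "arguments": {
  "rows": [
    {"tx": 0,"ty": 0,"tz": 0,"rx": 0,"ry": 0,"rz": 0},
    {"tx": 0,"ty": 0,"tz": 0,"rx": 0,"ry": 0,"rz": 0},
    {"tx": 0,"ty": 0,"tz": 0,"rx": 0,"ry": 0,"rz": 0},
    {"tx": 0,"ty": 0,"tz": 0,"rx": 0,"ry": 0,"rz": 0},
    {"tx": 0,"ty": 0,"tz": 0,"rx": 0,"ry": 0,"rz": 0}
  ],
  "fingers": 0.667
}}

```text
clock: 26.32
eef_pos: [568.9, 327.4, 72.4]
ee_rot: [-0.464, 0.731, 0.269, 0.422]
force: [2.8, -4.2, 5.5]
opening: 57.7
grasp_force: 23.1
```

```bash
python3 -c "
from plan import *
to('b2')"
```

```text
t 26.32 pos [568.86 327.43  72.36] q [-0.13  0.89 -0.2   2.3   3.93  0.95 -1.42] F [ 2.77 -4.16  5.47] open 57.709080250079026 grip 23.094232454895973
shift [-99.82   0.45 -63.4 ] turn [-0.01  0.01 -0.03]
```

Emit:
{"name": "drive_tool", "arguments": {
  "rows": [
    {"tx": -0.9,"ty": 0,"tz": -0.5,"rx": 0,"ry": 0,"rz": 0},
    {"tx": -3.5,"ty": 0,"tz": -2,"rx": 0,"ry": 0,"rz": 0},
    {"tx": -8.7,"ty": 0,"tz": -5,"rx": 0,"ry": 0,"rz": 0},
    {"tx": -17.3,"ty": 0,"tz": -10,"rx": 0,"ry": 0,"rz": 0},
    {"tx": -27.7,"ty": 0,"tz": -16,"rx": 0,"ry": 0,"rz": 0}
  ]
}}

```text
clock: 26.95
eef_pos: [568.0, 327.5, 104.5]
ee_rot: [-0.465, 0.731, 0.269, 0.421]
force: [0.0, -0.0, -3.8]
opening: 57.4
grasp_force: 23.3
```

```bash
python3 -c "
from plan import *
to('m1')
f=grab_frame('top');w=cloud(f)
m=(abs(w[...,0]-560)<45)&(abs(w[...,1]-308)<45)&(w[...,2]>175)&(w[...,2]<205);print(m.sum(),circ(onplane(f,m,188)),np.median(w[m],0))
sim(q0,p,[WP[k] for k in 'b2 m1 m2 m3 m2 m1 p0 p1 p2'.split()])"
```

```text
t 26.95 pos [567.96 327.49 104.48] q [-0.12  0.82 -0.21  2.3   3.96  0.91 -1.48] F [ 0.03 -0.01 -3.81] open 57.38471567450532 grip 23.301421031355858
shift [ -88.19 -161.7  -174.05] turn [ 2.61 -0.01  1.47]
178 ((542.7315673828125, 292.4156188964844), 39.568321228027344) [557.05 308.86 188.4 ]
[-0.04  0.64 -0.28  2.3   4.14  0.79 -1.71] err 0.0 wrist [462.  96. 335.]
[ 0.2   0.51 -0.24  2.19  4.36  0.72 -2.05] err 0.1 wrist [510. -30. 412.]
[ 0.04  0.48 -0.04  2.19  4.12  1.28 -0.41] err 0.1 wrist [511. -27. 421.]
[-0.11  0.47  0.14  2.19  3.9   1.82  1.1 ] err 0.1 wrist [508. -28. 428.]
[ 0.04  0.48 -0.04  2.19  4.12  1.28 -0.41] err 0.1 wrist [511. -27. 421.]
[ 0.2   0.51 -0.24  2.19  4.36  0.72 -2.04] err 0.1 wrist [510. -30. 412.]
[ 0.39  0.64 -0.14  2.25  4.51  0.89 -1.88] err 0.2 wrist [ 469. -161.  335.]
[ 0.37  0.88 -0.12  2.23  4.37  0.95 -1.61] err 0.2 wrist [ 469. -161.  217.]
[ 0.51  0.76 -0.06  2.3   4.59  1.   -1.7 ] err 0.2 wrist [ 408. -234.  272.]
```

Emit:
{"name": "drive_tool", "arguments": {
  "rows": [
    {"tx": -16,"ty": 0,"tz": -9,"rx": 0,"ry": 0,"rz": 0},
    {"tx": -41,"ty": 0,"tz": -23.5,"rx": 0,"ry": 0,"rz": 0},
    {"tx": -70,"ty": 0,"tz": -40,"rx": 0,"ry": 0,"rz": 0},
    {"tx": -100,"ty": 0,"tz": -58,"rx": 0,"ry": 0,"rz": 0},
    {"tx": -126,"ty": 0,"tz": -73,"rx": 0,"ry": 0,"rz": 0}
  ]
}}

```text
clock: 27.62
eef_pos: [567.9, 327.0, 251.3]
ee_rot: [-0.465, 0.731, 0.269, 0.421]
force: [-0.2, 0.7, -3.4]
opening: 57.7
grasp_force: 23.5
```

```bash
python3 -c "
from plan import *
to('m1');to('m2')"
```

```text
t 27.62 pos [567.9  326.99 251.3 ] q [-0.05  0.51 -0.3   2.28  4.16  0.71 -1.84] F [-0.24  0.7  -3.41] open 57.66218211028936 grip 23.452874422073364
shift [  38.89 -161.95 -100.06] turn [ 2.6  -0.    1.49]
t 27.62 pos [567.9  326.99 251.3 ] q [-0.05  0.51 -0.3   2.28  4.16  0.71 -1.84] F [-0.24  0.7  -3.41] open 57.66218211028936 grip 23.452874422073364
shift [-112.93 -172.36 -142.14] turn [  6.91  -2.36 -16.68]
```

Emit:
{"name": "drive_tool", "arguments": {
  "rows": [
    {"tx": 5,"ty": -22,"tz": -14,"rx": 0.35,"ry": 0,"rz": 0.2},
    {"tx": 14,"ty": -58,"tz": -36,"rx": 0.95,"ry": 0,"rz": 0.5},
    {"tx": 24,"ty": -102,"tz": -63,"rx": 1.65,"ry": 0,"rz": 0.95},
    {"tx": 34,"ty": -143,"tz": -88,"rx": 2.3,"ry": 0,"rz": 1.3},
    {"tx": 39,"ty": -162,"tz": -100,"rx": 2.6,"ry": 0,"rz": 1.5}
  ]
}}

```text
clock: 28.25
eef_pos: [671.8, 157.3, 264.0]
ee_rot: [-0.363, 0.787, 0.209, 0.452]
force: [0.3, 0.4, -3.7]
opening: 57.4
grasp_force: 23.5
```

```bash
python3 -c "
from plan import *
to('m2')"
```

```text
t 28.25 pos [671.82 157.27 264.04] q [ 0.16  0.51 -0.21  2.19  4.28  0.71 -1.99] F [ 0.28  0.37 -3.7 ] open 57.39683704980523 grip 23.4556782245636
shift [-156.62    5.44  -40.95] turn [  4.66  -4.81 -17.59]
```

Emit:
{"name": "drive_tool", "arguments": {
  "rows": [
    {"tx": -8,"ty": 0,"tz": -2,"rx": 0.23,"ry": -0.24,"rz": -0.9},
    {"tx": -20,"ty": 1,"tz": -5,"rx": 0.6,"ry": -0.62,"rz": -2.3},
    {"tx": -36,"ty": 1,"tz": -9,"rx": 1.07,"ry": -1.1,"rz": -4},
    {"tx": -52,"ty": 2,"tz": -13,"rx": 1.54,"ry": -1.6,"rz": -5.8},
    {"tx": -69,"ty": 2,"tz": -18,"rx": 2.05,"ry": -2.1,"rz": -7.7}
  ]
}}

```text
clock: 28.88
eef_pos: [680.0, 178.5, 333.3]
ee_rot: [-0.543, 0.592, 0.013, 0.596]
force: [0.1, 0.2, -4.1]
opening: 57.4
grasp_force: 23.5
```

```bash
python3 -c "
from plan import *
to('m2');to('m3')"
```

```text
t 28.88 pos [680.01 178.51 333.3 ] q [ 0.04  0.47 -0.1   2.26  3.99  0.95 -1.13] F [ 0.1   0.24 -4.13] open 57.395780849569455 grip 23.541455268859863
shift [-67.01 -59.13  -4.06] turn [ 2.64 -2.6  -9.84]
t 28.88 pos [680.01 178.51 333.3 ] q [ 0.04  0.47 -0.1   2.26  3.99  0.95 -1.13] F [ 0.1   0.24 -4.13] open 57.395780849569455 grip 23.541455268859863
shift [-164.8  -151.06  -87.19] turn [ 11.72   2.68 -25.64]
```

Emit:
{"name": "drive_tool", "arguments": {
  "rows": [
    {"tx": -12,"ty": -10,"tz": -1,"rx": 0.47,"ry": -0.47,"rz": -1.77},
    {"tx": -24,"ty": -21,"tz": -1.5,"rx": 0.95,"ry": -0.94,"rz": -3.54},
    {"tx": -36,"ty": -32,"tz": -2,"rx": 1.4,"ry": -1.4,"rz": -5.3},
    {"tx": -48,"ty": -43,"tz": -3,"rx": 1.9,"ry": -1.87,"rz": -7.1},
    {"tx": -60,"ty": -53,"tz": -4,"rx": 2.4,"ry": -2.34,"rz": -8.9}
  ]
}}

```text
clock: 29.5
eef_pos: [694.7, 191.4, 410.8]
ee_rot: [-0.658, 0.279, -0.22, 0.664]
force: [0.7, -0.8, -3.5]
opening: 57.2
grasp_force: 23.6
```

```bash
python3 -c "
from plan import *
to('m3')"
```

```text
t 29.5 pos [694.7  191.45 410.8 ] q [ 0.    0.5  -0.01  2.22  4.04  1.27 -0.4 ] F [ 0.72 -0.81 -3.5 ] open 57.21030502017623 grip 23.638166338205338
shift [ -12.65 -160.3   -41.97] turn [  5.35   4.54 -18.35]
```

Emit:
{"name": "drive_tool", "arguments": {
  "rows": [
    {"tx": -1,"ty": -15,"tz": -4,"rx": 0.5,"ry": 0.42,"rz": -1.7},
    {"tx": -2,"ty": -31,"tz": -8,"rx": 1,"ry": 0.85,"rz": -3.45},
    {"tx": -4,"ty": -47,"tz": -12,"rx": 1.5,"ry": 1.3,"rz": -5.2},
    {"tx": -5,"ty": -63,"tz": -16,"rx": 2.05,"ry": 1.75,"rz": -7},
    {"tx": -6,"ty": -80,"tz": -21,"rx": 2.65,"ry": 2.25,"rz": -9.1}
  ]
}}

```text
clock: 30.12
eef_pos: [682.5, 176.5, 491.7]
ee_rot: [0.613, -0.042, 0.548, -0.568]
force: [0.5, -0.3, -4.2]
opening: 57.3
grasp_force: 23.7
```

```bash
python3 -c "
from plan import *
to('m3')"
```

```text
t 30.12 pos [682.54 176.54 491.75] q [-0.1   0.48  0.07  2.29  3.8   1.55  0.44] F [ 0.52 -0.3  -4.24] open 57.291994564981174 grip 23.708318173885345
shift [ 54.85 -62.25   1.42] turn [ 2.74  2.3  -9.32]
```

Emit:
{"name": "drive_tool", "arguments": {
  "rows": [
    {"tx": 11,"ty": -12,"tz": 0,"rx": 0.55,"ry": 0.46,"rz": -1.86},
    {"tx": 22,"ty": -25,"tz": 0,"rx": 1.1,"ry": 0.92,"rz": -3.7},
    {"tx": 33,"ty": -37,"tz": 1,"rx": 1.65,"ry": 1.38,"rz": -5.6},
    {"tx": 44,"ty": -50,"tz": 1,"rx": 2.2,"ry": 1.84,"rz": -7.45},
    {"tx": 55,"ty": -62,"tz": 1,"rx": 2.74,"ry": 2.3,"rz": -9.3}
  ]
}}

```text
clock: 30.75
eef_pos: [670.2, 161.7, 572.2]
ee_rot: [0.453, 0.211, 0.785, -0.367]
force: [0.4, 0.6, -4.0]
opening: 57.6
grasp_force: 23.7
```

Emit:
{"name": "drive_tool", "arguments": {
  "rows": [
    {"tx": 0,"ty": 0,"tz": 0,"rx": 0,"ry": 0,"rz": 0},
    {"tx": 0,"ty": 0,"tz": 0,"rx": 0,"ry": 0,"rz": 0},
    {"tx": 0,"ty": 0,"tz": 0,"rx": 0,"ry": 0,"rz": 0},
    {"tx": 0,"ty": 0,"tz": 0,"rx": 0,"ry": 0,"rz": 0},
    {"tx": 0,"ty": 0,"tz": 0,"rx": 0,"ry": 0,"rz": 0}
  ]
}}

```text
clock: 31.38
eef_pos: [670.7, 161.1, 573.3]
ee_rot: [0.454, 0.209, 0.784, -0.368]
force: [0.1, 0.3, -3.4]
opening: 57.6
grasp_force: 23.7
```

```bash
python3 -c "
from plan import *
to('m3');to('m2')
f=grab_frame('side');cv2.imwrite('pics/inv.png',cv2.resize(f['color'][:300,150:450,::-1],None,fx=2,fy=2))"
```

```text
t 31.38 pos [670.68 161.09 573.27] q [-0.15  0.52  0.2   2.21  3.85  1.86  1.16] F [ 0.06  0.29 -3.4 ] open 57.578725287826245 grip 23.713784739375114
shift [-0.87 -1.49 -0.06] turn [ 0.02 -0.01 -0.06]
t 31.38 pos [670.68 161.09 573.27] q [-0.15  0.52  0.2   2.21  3.85  1.86  1.16] F [ 0.06  0.29 -3.4 ] open 57.578725287826245 grip 23.713784739375114
shift [-153.31   -0.55  -41.12] turn [-4.7  -4.72 17.48]
```

View pics/inv.png

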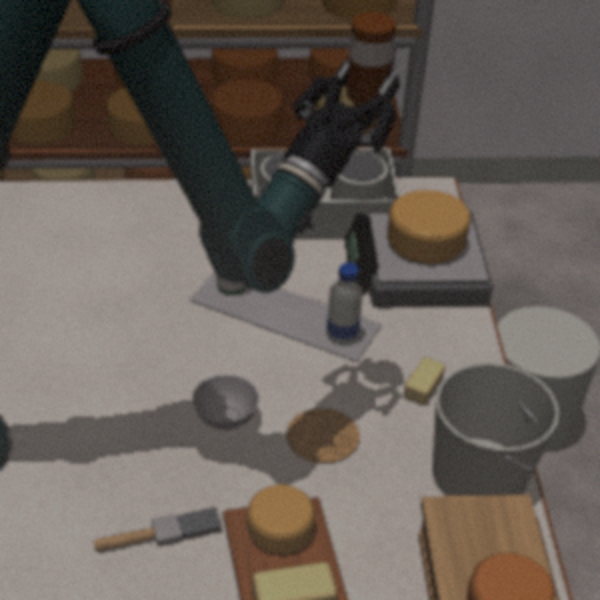

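Emit:
{"name": "drive_tool", "arguments": {
  "rows": [
    {"tx": -10,"ty": 0,"tz": -3,"rx": -0.35,"ry": -0.35,"rz": 1.2},
    {"tx": -25,"ty": 0,"tz": -7,"rx": -0.8,"ry": -0.8,"rz": 2.9},
    {"tx": -40,"ty": 0,"tz": -11,"rx": -1.25,"ry": -1.25,"rz": 4.6},
    {"tx": -55,"ty": 0,"tz": -15,"rx": -1.7,"ry": -1.7,"rz": 6.3},
    {"tx": -70,"ty": 0,"tz": -19,"rx": -2.15,"ry": -2.15,"rz": 8}
  ]
}}

```text
clock: 32.05
eef_pos: [682.4, 175.7, 502.5]
ee_rot: [0.6, 0.0, 0.581, -0.55]
force: [1.1, -0.2, -4.1]
opening: 57.6
grasp_force: 23.7
```

```bash
python3 -c "
from plan import *
to('m2')"
```

```text
t 32.05 pos [682.45 175.7  502.46] q [-0.1   0.49  0.09  2.27  3.82  1.59  0.53] F [ 1.06 -0.2  -4.08] open 57.58062164905087 grip 23.700633645057678
shift [-64.52  56.05  -1.72] turn [-2.54 -2.55  9.42]
```

Emit:
{"name": "drive_tool", "arguments": {
  "rows": [
    {"tx": -12,"ty": 10,"tz": 0,"rx": -0.46,"ry": -0.46,"rz": 1.7},
    {"tx": -24,"ty": 20,"tz": -1,"rx": -0.92,"ry": -0.92,"rz": 3.4},
    {"tx": -36,"ty": 31,"tz": -1,"rx": -1.4,"ry": -1.4,"rz": 5.15},
    {"tx": -48,"ty": 42,"tz": -2,"rx": -1.85,"ry": -1.85,"rz": 6.9},
    {"tx": -60,"ty": 52,"tz": -2,"rx": -2.35,"ry": -2.35,"rz": 8.7}
  ]
}}

```text
clock: 32.67
eef_pos: [695.0, 191.8, 425.6]
ee_rot: [0.664, -0.225, 0.27, -0.66]
force: [-0.4, 0.5, -3.0]
opening: 57.1
grasp_force: 23.7
```

```bash
python3 -c "
from plan import *
to('m1')"
```

```text
t 32.67 pos [695.05 191.82 425.63] q [-0.01  0.5   0.01  2.21  4.03  1.31 -0.27] F [-0.42  0.51 -2.97] open 57.072670207188395 grip 23.672283589839935
shift [ -9.6  157.19 -41.39] turn [-5.19  4.57 18.17]
```

Emit:
{"name": "drive_tool", "arguments": {
  "rows": [
    {"tx": -1,"ty": 15,"tz": -4,"rx": -0.5,"ry": 0.44,"rz": 1.75},
    {"tx": -2,"ty": 30,"tz": -8,"rx": -1,"ry": 0.88,"rz": 3.5},
    {"tx": -3,"ty": 46,"tz": -12,"rx": -1.5,"ry": 1.32,"rz": 5.25},
    {"tx": -4,"ty": 62,"tz": -16,"rx": -2,"ry": 1.76,"rz": 7},
    {"tx": -5,"ty": 78,"tz": -21,"rx": -2.5,"ry": 2.2,"rz": 8.8}
  ]
}}

```text
clock: 33.3
eef_pos: [682.3, 176.8, 347.2]
ee_rot: [-0.569, 0.545, -0.041, 0.614]
force: [0.4, -0.1, -3.3]
opening: 57.7
grasp_force: 23.6
```

```bash
python3 -c "
from plan import *
to('m1')"
```

```text
t 33.3 pos [682.3  176.76 347.17] q [ 0.02  0.47 -0.07  2.28  3.94  1.01 -0.96] F [ 0.41 -0.1  -3.27] open 57.66849690999923 grip 23.595157340168953
shift [54.3  61.34  0.84] turn [-2.7   2.37  9.36]
```

Emit:
{"name": "drive_tool", "arguments": {
  "rows": [
    {"tx": 11,"ty": 12,"tz": 0,"rx": -0.54,"ry": 0.47,"rz": 1.9},
    {"tx": 22,"ty": 25,"tz": 0,"rx": -1.1,"ry": 0.95,"rz": 3.75},
    {"tx": 33,"ty": 37,"tz": 0,"rx": -1.6,"ry": 1.42,"rz": 5.6},
    {"tx": 45,"ty": 50,"tz": 1,"rx": -2.2,"ry": 1.95,"rz": 7.7},
    {"tx": 54,"ty": 61,"tz": 1,"rx": -2.7,"ry": 2.37,"rz": 9.36}
  ]
}}

```text
clock: 33.92
eef_pos: [670.7, 162.1, 268.2]
ee_rot: [-0.366, 0.785, 0.211, 0.453]
force: [0.2, -0.3, -3.3]
opening: 57.0
grasp_force: 23.5
```

```bash
cat >> plan.py <<'E'
dm=dirv(50,-30)
def mat(z,b=0): goal(np.array([631.7,34.8,z])-b*dm,dm,dirv(140,0))
E
python3 -c "
from plan import *
mat(180)"
```

```text
t 33.92 pos [670.7  162.09 268.24] q [ 0.17  0.51 -0.23  2.19  4.28  0.7  -1.99] F [ 0.16 -0.34 -3.29] open 56.98359701709803 grip 23.481275215744972
shift [137.69 -51.96 -62.05] turn [-0.01  0.    0.  ]
```

Emit:
{"name": "drive_tool", "arguments": {
  "rows": [
    {"tx": 14,"ty": -5,"tz": -6,"rx": 0,"ry": 0,"rz": 0},
    {"tx": 42,"ty": -16,"tz": -19,"rx": 0,"ry": 0,"rz": 0},
    {"tx": 83,"ty": -31,"tz": -37,"rx": 0,"ry": 0,"rz": 0},
    {"tx": 120,"ty": -45,"tz": -54,"rx": 0,"ry": 0,"rz": 0},
    {"tx": 137.7,"ty": -52,"tz": -62,"rx": 0,"ry": 0,"rz": 0}
  ]
}}

```text
clock: 34.55
eef_pos: [631.9, 31.4, 178.5]
ee_rot: [-0.367, 0.785, 0.208, 0.454]
force: [0.6, -0.6, -3.8]
opening: 57.7
grasp_force: 23.5
```

```bash
python3 - <<'E'
from plan import *
mat(90)
f=grab_frame('top');w=cloud(f);save(f,'top5')
m=(abs(w[...,0]-618)<70)&(abs(w[...,1]-18)<70)&(w[...,2]>252)&(w[...,2]<285)&(f["color"][...,0].astype(int)-f["color"][...,2]>15)
print(m.sum(),np.median(w[m],0) if m.sum() else 0, circ(onplane(f,m,264)) if m.sum() else 0)
cv2.imwrite('pics/t5.png',cv2.resize(f['color'][90:290,150:350,::-1],None,fx=3,fy=3))
E
```

```text
t 34.55 pos [631.89  31.36 178.47] q [ 0.36  0.66 -0.13  2.25  4.41  0.89 -1.79] F [ 0.62 -0.6  -3.77] open 57.65732193841179 grip 23.4953972697258
shift [75.33  2.94 46.43] turn [-0.06 -0.01  0.05]
187 [616.29  18.37 262.49] ((615.370849609375, 18.40439796447754), 17.888277053833008)
```

View pics/t5.png

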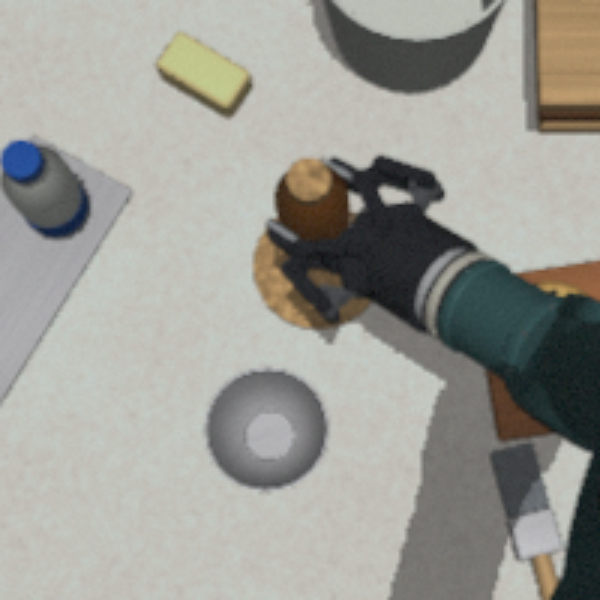

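```bash
python3 - <<'E'
from plan import *
goal((632.7,33.2,84),dm,dirv(140,0))
E
```

```text
t 34.6 pos [631.77  29.43 177.04] q [ 0.36  0.67 -0.13  2.25  4.41  0.89 -1.79] F [ 0.26 -2.26 -6.13] open 57.51665765934847 grip 23.47390629351139
shift [78.65  2.26 49.8 ] turn [-0.08 -0.04  0.03]
```

Emit:
{"name": "drive_tool", "arguments": {
  "rows": [
    {"tx": 10,"ty": 1,"tz": 6,"rx": 0,"ry": 0,"rz": 0},
    {"tx": 33,"ty": 2,"tz": 21,"rx": 0,"ry": 0,"rz": 0},
    {"tx": 58,"ty": 2,"tz": 36,"rx": 0,"ry": 0,"rz": 0},
    {"tx": 74,"ty": 2,"tz": 46,"rx": 0,"ry": 0,"rz": 0},
    {"tx": 78,"ty": 2,"tz": 48,"rx": 0,"ry": 0,"rz": 0}
  ]
}}

```text
clock: 35.22
eef_pos: [633.6, 40.5, 88.6]
ee_rot: [-0.369, 0.783, 0.211, 0.455]
force: [0.3, 0.1, -3.1]
opening: 57.4
grasp_force: 23.5
```

Emit:
{"name": "drive_tool", "arguments": {
  "rows": [
    {"tx": 0,"ty": 0,"tz": 0,"rx": 0,"ry": 0,"rz": 0},
    {"tx": 0,"ty": 0,"tz": 0,"rx": 0,"ry": 0,"rz": 0},
    {"tx": 0,"ty": 0,"tz": 0,"rx": 0,"ry": 0,"rz": 0},
    {"tx": 0,"ty": 0,"tz": 0,"rx": 0,"ry": 0,"rz": 0},
    {"tx": 0,"ty": 0,"tz": 0,"rx": 0,"ry": 0,"rz": 0}
  ]
}}

```text
clock: 35.85
eef_pos: [633.4, 37.9, 89.2]
ee_rot: [-0.368, 0.783, 0.21, 0.455]
force: [0.4, -0.5, -3.8]
opening: 57.2
grasp_force: 23.5
```

```bash
python3 - <<'E'
from plan import *
goal((632.7,33.2,74),dm,dirv(140,0))
for n in('top','side'):
    f=grab_frame(n);w=cloud(f);c=f["color"].astype(int)
    b=(abs(w[...,0]-618)<60)&(abs(w[...,1]-18)<60)&(c[...,0]-c[...,2]>15)
    m=b&(w[...,2]>157)&(w[...,2]<185); print(n,m.sum(),np.median(w[m],0),circ(onplane(f,m,168)))
    for z0,z1 in((20,45),(45,70),(70,95),(95,115)):
        k=w[b&(w[...,2]>z0)&(w[...,2]<z1)]
        if len(k)>10: print(z0,z1,len(k),np.mean(k,0),np.percentile(k,[2,98],0)[:,:2].ravel())
    cv2.imwrite(f'pics/{n}6.png',cv2.resize(f['color'][90:290,190:390,::-1],None,fx=3,fy=3))
E
```

```text
t 35.85 pos [633.38  37.92  89.22] q [ 0.35  0.85 -0.12  2.25  4.29  0.95 -1.57] F [ 0.41 -0.54 -3.75] open 57.16195505555073 grip 23.506877347826958
shift [15.23 -2.41  4.07] turn [-0.02  0.03  0.07]
top 164 [616.71  24.3  172.99] ((618.5405883789062, 24.39432716369629), 18.315250396728516)
95 115 49 [600.7   21.53 105.88] [562.7   -8.69 644.66  59.96]
side 101 [617.45  18.73 171.92] ((617.0547485351562, 22.54912757873535), 23.141822814941406)
20 45 37 [618.19   1.63  31.57] [591.82  -8.63 646.72  16.53]
```

View pics/side6.png

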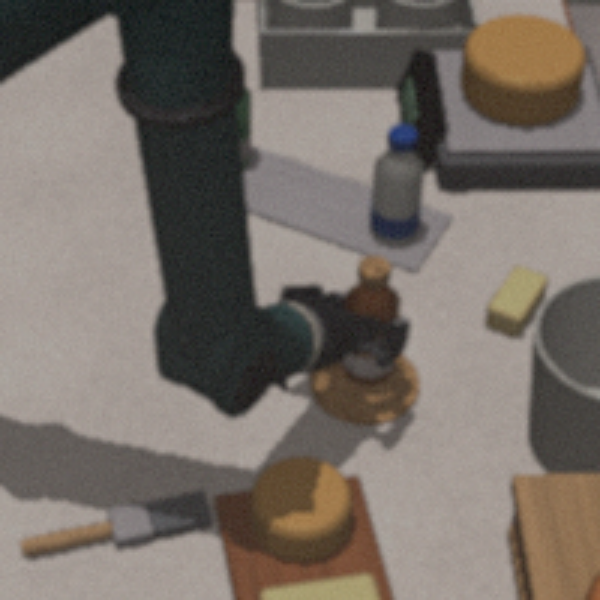

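```bash
python3 - <<'E'
from plan import *
goal((632.2,34.5,75),dm,dirv(140,0))
E
```

```text
t 35.95 pos [633.27  37.96  89.02] q [ 0.35  0.85 -0.12  2.25  4.29  0.95 -1.57] F [ 0.18 -0.61 -4.53] open 57.2671552816191 grip 23.50708097219467
shift [13.83 -1.32  4.09] turn [-0.02  0.03  0.07]
```

Emit:
{"name": "drive_tool", "arguments": {
  "rows": [
    {"tx": 3,"ty": -0.5,"tz": 1,"rx": 0,"ry": 0,"rz": 0},
    {"tx": 7,"ty": -1,"tz": 2,"rx": 0,"ry": 0,"rz": 0},
    {"tx": 10.5,"ty": -1.3,"tz": 3,"rx": 0,"ry": 0,"rz": 0},
    {"tx": 13,"ty": -1.3,"tz": 3.8,"rx": 0,"ry": 0,"rz": 0},
    {"tx": 13.8,"ty": -1.3,"tz": 4,"rx": 0,"ry": 0,"rz": 0}
  ]
}}

```text
clock: 36.58
eef_pos: [632.0, 34.5, 74.6]
ee_rot: [-0.368, 0.784, 0.21, 0.455]
force: [-1.3, 0.3, -3.0]
opening: 57.3
grasp_force: 23.5
```

Emit:
{"name": "drive_tool", "arguments": {
  "rows": [
    {"tx": 0.3,"ty": 0,"tz": 0.2,"rx": 0,"ry": 0,"rz": 0},
    {"tx": 0.5,"ty": 0,"tz": 0.3,"rx": 0,"ry": 0,"rz": 0},
    {"tx": 0.8,"ty": 0,"tz": 0.5,"rx": 0,"ry": 0,"rz": 0},
    {"tx": 1,"ty": 0,"tz": 0.6,"rx": 0,"ry": 0,"rz": 0},
    {"tx": 1,"ty": 0,"tz": 0.6,"rx": 0,"ry": 0,"rz": 0}
  ]
}}

```text
clock: 37.2
eef_pos: [632.2, 34.6, 73.8]
ee_rot: [-0.368, 0.783, 0.21, 0.455]
force: [0.1, -0.3, -3.4]
opening: 57.5
grasp_force: 23.5
```

Emit:
{"name": "drive_tool", "arguments": {
  "rows": [
    {"tx": 0.3,"ty": 0,"tz": 0.2,"rx": 0,"ry": 0,"rz": 0},
    {"tx": 0.5,"ty": 0,"tz": 0.3,"rx": 0,"ry": 0,"rz": 0},
    {"tx": 0.7,"ty": 0,"tz": 0.4,"rx": 0,"ry": 0,"rz": 0},
    {"tx": 0.9,"ty": 0,"tz": 0.5,"rx": 0,"ry": 0,"rz": 0},
    {"tx": 0.9,"ty": 0,"tz": 0.5,"rx": 0,"ry": 0,"rz": 0}
  ]
}}

```text
clock: 37.83
eef_pos: [632.2, 34.6, 72.8]
ee_rot: [-0.368, 0.783, 0.21, 0.455]
force: [-0.6, -0.1, -4.0]
opening: 57.5
grasp_force: 23.5
```

Emit:
{"name": "drive_tool", "arguments": {
  "rows": [
    {"tx": 0.2,"ty": 0,"tz": 0.1,"rx": 0,"ry": 0,"rz": 0},
    {"tx": 0.4,"ty": 0,"tz": 0.2,"rx": 0,"ry": 0,"rz": 0},
    {"tx": 0.5,"ty": 0,"tz": 0.3,"rx": 0,"ry": 0,"rz": 0},
    {"tx": 0.5,"ty": 0,"tz": 0.3,"rx": 0,"ry": 0,"rz": 0},
    {"tx": 0.5,"ty": 0,"tz": 0.3,"rx": 0,"ry": 0,"rz": 0}
  ]
}}

```text
clock: 38.45
eef_pos: [632.3, 34.7, 72.6]
ee_rot: [-0.368, 0.783, 0.21, 0.455]
force: [-1.7, 0.1, -0.2]
opening: 57.5
grasp_force: 23.5
```

Emit:
{"name": "drive_tool", "arguments": {
  "rows": [
    {"tx": 0.1,"ty": 0,"tz": 0.1,"rx": 0,"ry": 0,"rz": 0},
    {"tx": 0.3,"ty": 0,"tz": 0.2,"rx": 0,"ry": 0,"rz": 0},
    {"tx": 0.4,"ty": 0,"tz": 0.2,"rx": 0,"ry": 0,"rz": 0},
    {"tx": 0.4,"ty": 0,"tz": 0.2,"rx": 0,"ry": 0,"rz": 0},
    {"tx": 0.4,"ty": 0,"tz": 0.2,"rx": 0,"ry": 0,"rz": 0}
  ]
}}

```text
clock: 39.08
eef_pos: [632.5, 34.8, 72.5]
ee_rot: [-0.368, 0.783, 0.21, 0.456]
force: [-1.6, -1.6, 5.7]
opening: 57.5
grasp_force: 23.6
```

Emit:
{"name": "drive_tool", "arguments": {
  "rows": [
    {"tx": 0,"ty": 0,"tz": 0,"rx": 0,"ry": 0,"rz": 0},
    {"tx": 0,"ty": 0,"tz": 0,"rx": 0,"ry": 0,"rz": 0},
    {"tx": 0,"ty": 0,"tz": 0,"rx": 0,"ry": 0,"rz": 0},
    {"tx": 0,"ty": 0,"tz": 0,"rx": 0,"ry": 0,"rz": 0},
    {"tx": 0,"ty": 0,"tz": 0,"rx": 0,"ry": 0,"rz": 0}
  ],
  "fingers": 0.69
}}

```text
clock: 39.7
eef_pos: [632.3, 34.4, 71.7]
ee_rot: [-0.368, 0.784, 0.21, 0.455]
force: [0.3, -0.9, 0.2]
opening: 59.0
grasp_force: 0.6
```

Emit:
{"name": "drive_tool", "arguments": {
  "rows": [
    {"tx": 0,"ty": 0,"tz": 0,"rx": 0,"ry": 0,"rz": 0},
    {"tx": 0,"ty": 0,"tz": 0,"rx": 0,"ry": 0,"rz": 0},
    {"tx": 0,"ty": 0,"tz": 0,"rx": 0,"ry": 0,"rz": 0},
    {"tx": 0,"ty": 0,"tz": 0,"rx": 0,"ry": 0,"rz": 0},
    {"tx": 0,"ty": 0,"tz": 0,"rx": 0,"ry": 0,"rz": 0}
  ],
  "fingers": 1.0
}}

```text
clock: 40.33
eef_pos: [632.1, 34.6, 71.7]
ee_rot: [-0.368, 0.783, 0.21, 0.455]
force: [-0.7, 0.3, -0.5]
opening: 85.2
grasp_force: 0.0
```

```bash
python3 - <<'E'
from plan import *
goal(np.array((632.2,34.5,73))-110*dm,dm,dirv(140,0))
E
```

```text
t 40.33 pos [632.12  34.58  71.75] q [ 0.35  0.88 -0.12  2.24  4.28  0.96 -1.54] F [-0.68  0.27 -0.46] open 85.17832575686135 grip 0.0
shift [  -1.32   -0.25 -110.63] turn [-0.01  0.03  0.07]
```

Emit:
{"name": "drive_tool", "arguments": {
  "rows": [
    {"tx": 0,"ty": 0,"tz": -8,"rx": 0,"ry": 0,"rz": 0},
    {"tx": 0,"ty": 0,"tz": -28,"rx": 0,"ry": 0,"rz": 0},
    {"tx": 0,"ty": 0,"tz": -55,"rx": 0,"ry": 0,"rz": 0},
    {"tx": 0,"ty": 0,"tz": -85,"rx": 0,"ry": 0,"rz": 0},
    {"tx": -10,"ty": 0,"tz": -110,"rx": 0,"ry": 0,"rz": 0}
  ]
}}

```text
clock: 40.95
eef_pos: [572.7, -36.2, 135.3]
ee_rot: [-0.367, 0.784, 0.21, 0.454]
force: [0.3, -0.4, -0.4]
opening: 85.4
grasp_force: 0.0
```

Emit:
{"name": "drive_tool", "arguments": {
  "rows": [
    {"tx": -20,"ty": 0,"tz": -8,"rx": 0,"ry": 0,"rz": 0},
    {"tx": -50,"ty": 0,"tz": -18,"rx": 0,"ry": 0,"rz": 0},
    {"tx": -80,"ty": 0,"tz": -25,"rx": 0,"ry": 0,"rz": 0},
    {"tx": -95,"ty": 0,"tz": -30,"rx": 0,"ry": 0,"rz": 0},
    {"tx": -100,"ty": 0,"tz": -30,"rx": 0,"ry": 0,"rz": 0}
  ]
}}

```text
clock: 41.58
eef_pos: [588.6, -16.2, 238.0]
ee_rot: [-0.368, 0.783, 0.209, 0.455]
force: [-0.3, -0.2, -0.6]
opening: 85.0
grasp_force: 0.0
```

```bash
python3 - <<'E'
from plan import *
s=observe();print(s["eef_pos"],s["q"],s["force"])
f=grab_frame('top');w=cloud(f);c=f["color"].astype(int)
def zone(lo,hi,a,b): return (w[...,0]>lo[0])&(w[...,0]<hi[0])&(w[...,1]>lo[1])&(w[...,1]<hi[1])&(w[...,2]>a)&(w[...,2]<b)
for nm,lo,hi in(("amber",(570,-40),(670,80)),("green",(430,340),(520,430)),("white",(620,210),(710,310))):
    m=zone(lo,hi,147,170);print(nm,m.sum(),circ(onplane(f,m,156)) if m.sum() else 0)
for nm,lo,hi in(("A",(470,-250),(600,-120)),("B",(500,-510),(630,-370))):
    m=zone(lo,hi,66,90);print(nm,circ(onplane(f,m,75)))
m=zone((470,-385),(640,-245),60,85)&(c[...,0]-c[...,2]>20);print("loaf",rect(onplane(f,m,70)))
m=zone((390,0),(530,130),30,70);print("bowl",circ(w[m]))
cv2.imwrite('pics/top7.png',cv2.resize(f['color'][80:330,60:480,::-1],None,fx=1.9,fy=1.9))
E
```

```text
[588.57 -16.17 238.04] [ 0.45  0.53 -0.07  2.27  4.61  0.94 -1.94] [-0.28 -0.21 -0.57]
amber 148 ((617.9773559570312, 20.639142990112305), 17.352426528930664)
green 170 ((473.3399963378906, 392.44744873046875), 17.88145637512207)
white 156 ((667.2990112304688, 257.0179748535156), 17.936864852905273)
A ((569.254638671875, -208.40499877929688), 25.164325714111328)
B ((566.5912475585938, -435.6724853515625), 49.22174835205078)
loaf (array([ 554.8, -308.2]), array([98.9, 58.7]), 8.8)
bowl ((460.3718566894531, 62.34419631958008), 54.58616256713867)
```

View pics/top7.png

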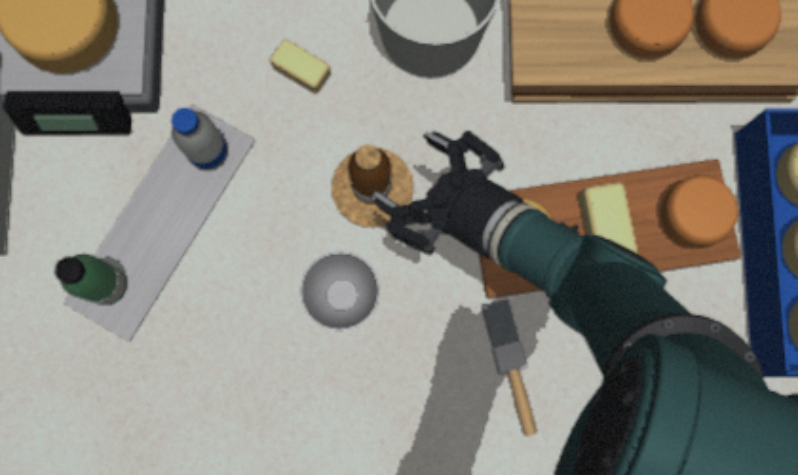

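```bash
python3 -c "
from rig import hand_in
print(hand_in())"
```

```text
the job is handed in; nothing more can be done
None
```

The job is handed in: the loaf lies square across the board in the gap between the wheels, and the amber bottle was turned upside down and stands upright within about 2 mm of the mat's centre. While I was setting the grip on the loaf, the finger force sat at 41.9 N for about a second, slightly over the roughly 40 N dent limit. I then carried the loaf at about 16 N and the bottle at about 23 N.

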